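Put the kit-building tools back into their tray

TASK

Refill the wooden tool tray for the next kit: lay the small red-handled flush cutters in the nest with the red outline and the blue-handled needle-nose pliers in the nest with the blue outline, each flat with its jaws at the far end and its handles straddling the rib, and in the third insert stand the ink dropper bottle upright in the nest with the white disc and the blue primer pot upright in the one with the blue disc. The black paint pot, the black side cutters and the big red punch pliers look similar but do not belong in this tray: leave them alone.

Things in the scene. Friction and masses are not known exactly. Their poses are not given: they have to be found in the camera images.
- insert_red: Grey insert in the fixed wooden tray (three inserts side by side, rim 21 mm over the desk): block 158 (x) by 104 (y) by 14 mm, origin at the centre of its underside, 7 mm over the desk, z up, +x away from the robot. Nest 140 by 92 mm, centred, floor 5 mm above the origin, with a red outline, jaws to +x. Rib 14 mm wide, as high as the insert, x = -50 to -12 mm, y = 0, to lie between the handles.
- insert_blue: Grey insert, same block and axes as insert_red. Nest 148 (x) by 81 (y) mm, centred; its floor is 5 mm above the origin, 9 mm below the insert's top, with a blue outline of the needle-nose pliers, jaws to +x. A grey rib 10 mm wide, as high as the insert, stands in it from x = -55 to -22 mm at y = 0, to lie between the handles.
- insert_small: Third grey insert, same block and axes as insert_red. Two square nests, floors 5 mm above the origin, 9 mm below the insert's top: the ink dropper's, 44 by 44 mm with a white disc on its floor, centred at x = -45, y = +26 mm; the primer pot's, 50 by 50 mm with a blue disc on its floor, centred at x = +45, y = -22 mm.
- flush_cutters: Flush cutters with red grips, 124 (x) by 78 (y) by 14 mm, 0.13 kg, lying flat on desk or mat. Origin at the centre of the outline, on the underside; +x to the jaws, z up. Jaws from x = +33 to +62 mm, 20 mm wide at the root, z = 2 to 12 mm; pivot at x = +40. Grips from x = -62 to +10, 14 to 39 mm either side of the middle. Pinch across the jaws at x = +47 mm.
- needle_pliers: Needle-nose pliers with blue grips, 132 (x) by 67 (y) by 13 mm, 0.12 kg, lying flat. Origin at the centre of the outline, on the underside; +x to the jaws, z up. Jaws from x = +20 to +66 mm, 12 mm wide at the root, z = 2 to 11 mm; pivot at x = +26. Grips from x = -66 to -1, 11 to 33 mm either side of the middle. Pinch across the jaws at x = +37 mm.
- primer_pot: Round pot of primer, all light blue, 35 mm across and 36 mm high, 0.04 kg, standing upright. Origin at the centre of its underside, z up. Pinch across it, any way round.
- ink_dropper: Dropper bottle of ink, dark grey with a white nozzle, 29 mm across and 86 mm high (the grey body 59 mm), light (0.02 kg), standing upright. Origin at the centre of its underside, z up. Pinch across the grey body, any way round.
- black_pot: Look-alike, stays where it stands: black paint pot with a yellow band, same size as the blue one (34 mm across, 36 mm high); origin at the centre of its underside.
- side_cutters: Look-alike, stays where it lies: bigger cutters with black grips, 151 (x) by 100 (y) by 16 mm; origin at the centre of the underside, +x to the jaws. Too big for any nest.
- hole_punch: Look-alike, stays where it lies: big revolving punch pliers with red grips, 242 (x) by 78 (y) by 34 mm; origin at the centre of the underside, +x to the punch head.
Mind the look-alikes: they are no part of the job. Of the things that look like the ink_dropper, take the one that is nearest to the robot's base at the start.

How it is judged:
By the outcome, as a careful person would: the job done as asked, in the order asked, and still so for the second after the job is handed in, with the robot touching nothing.
It also fails if it takes over 99 s, if anything falls off the work surface, if the arm or the gripper's body presses on something with over 40 N, if the wrist force passes 120 N, or if a joint passes its speed limit or range.

ROBOT

A 7-joint arm with a two-finger parallel gripper is mounted at the origin on a cart in front of the work surface, level with it; the furniture and walls round the work are solid. World frame = base frame: x ahead of the robot, y to its left, z up, the work surface at z = 0. Lengths are in mm, angles in rad, forces in N, time in s.
With the tool pointing down it reaches from about 400 to 875 mm from the base axis. Payload 4.4 kg.
Tool frame: the origin (TCP) lies at the very end of the fingers, on their centre line; the grasp point (between the pads) lies 19 mm behind it; z points along the fingers, y is the line along which they close (so a half turn about z gives the same grasp; the last joint's range is limited). The gripper opens to 85 mm and grips with 20 to 120 N. Pads are 22 mm wide; open, the fingers measure 114 mm over their backs; the gripper's body (76 mm by 85 mm) begins 54 mm behind the grasp point. The pads swing forward as they close: fully open they stand 13 mm farther back than shut.
Start: joints at [-1.354, 0.628, 0.038, 1.517, -0.027, 0.996, -0.02], TCP at [181.354, 624.203, 205.913] pointing down, gripper open.
Joint ranges: [-3.06, 3.06], [-0.37, 2.12], [-1.25, 1.32], [0.18, 2.47], [-1.1, 4.24], [0.23, 1.98], [-2.94, 2.94]. Speed limits (rad/s): [2.57, 2.57, 3.14, 3.14, 3.14, 3.14, 3.14].

INTERFACE

Orientations are given as [roll, pitch, yaw] about the fixed x, y, z axes, in that order (R = Rz(yaw) Ry(pitch) Rx(roll)).
In Python, from cell import read_state, get_image, camera_params, finish_job gives the robot as it stands.
- The arm moves only by the tool arm_command, never from a script. Its argument "deltas" is a list of rows, each an object of numbers: "dx", "dy", "dz": the shift along the world's x, y, z in m; "yaw": the turn about the world's z in degrees; "jaw": the opening, from 0 (shut) to 1 (fully open). A call has 1 to 20 rows; each row is the pose to reach, as a shift and turn from the pose commanded when the call began; what a row does not reach only later rows make up. A row lasts 1/10 s, in which the tool goes at most 50 mm and 8.59 degrees, less where a joint would pass 70% of its speed; a pose out of reach is approached as far as the arm can. A call with a gripper value outside its range is refused whole. The fingers move at their own pace and stop on an object; the grip force is fixed at half the most. Time passes only in rows, so rows that repeat a pose let the fingers close. It gives the time, the measured TCP pose, the force, the opening and the grip force at its end, in the units of the state.
- read_state(): the state, without advancing time (a new reading comes with each control period).
- get_image(name): name is "side" or "top" or "wrist"; returns (picture, depth): 400x640x3 uint8, red, green, blue; 400x640 float32, mm along the optical axis (not along the pixel's ray), 0 where there is no reading.
- camera_params(name): a dict with "camera_matrix" (3x3 intrinsics, pixels), "extrinsics" (4x4, takes a point from camera to world coordinates). Camera axes: x right, y down, z forward; pixel columns grow to the right and rows downward; lengths in mm; the calibration is good to about 2 mm. A picture is of the moment at which its call begins: read the wrist's pose just before it. camera_params takes no time and is no camera call; for the wrist camera it gives the pose at the moment of the call.
- finish_job(): hands the job in; it is judged then, once.
The state is a dict: "clock": time; "qpos": joint angles; "qd": joint speeds; "tau": joint torques, N m; "eef_pos": TCP position; "tool_rot": TCP orientation; "force": force on the tool from outside, world axes, zero at the start; "torque": the same for the moment, N m; "width": finger opening in mm; "gripper_force": force on a finger pad.
Only numpy, scipy, OpenCV 4.12 (cv2) and the standard library are available. Lean on these libraries where they do the work, as an engineer would, in place of code of your own. Each camera call takes 0.05 s, during which the arm holds its last target. There are 200 camera calls.

## Working session

There is one attempt and no reset: what is moved stays moved. The work goes in short steps, Python scripts to look and compute and a tool call to move; the robot and the scene stay as the last step left them, time stands still between calls to the robot, and variables do not carry over. Pictures are saved under pics/ and viewed, at most 14 in all, crops included, and the job is handed in when it is done.

Besides the shell and the picture viewer there is one more tool, called after "Emit:" as name(argument=value, ...) on one line, values as JSON. arm_command: Moves the arm, as the interface text tells. Its arguments: {"type":"object","properties":{"deltas":{"type":"array"}},"required":["deltas"]}

```bash
mkdir -p pics; ls; cat > h.py <<'E'
import numpy as np, cv2
from cell import *
def grab(n):
    p=camera_params(n); im,d=get_image(n); return im,d,np.array(p["camera_matrix"]),np.array(p["extrinsics"])
def plane(K,T,uv,z):
    uv=np.atleast_2d(np.asarray(uv,float)); r=np.c_[uv,np.ones(len(uv))]@np.linalg.inv(K).T@T[:3,:3].T
    o=T[:3,3]; return o+r*((z-o[2])/r[:,2])[:,None]
def cloud(d,K,T):
    v,u=np.indices(d.shape); p=np.stack([u,v,np.ones_like(u)],-1)@np.linalg.inv(K).T*d[...,None]
    return p@T[:3,:3].T+T[:3,3]
def save(im,n): cv2.imwrite(f'pics/{n}.png',cv2.cvtColor(im,cv2.COLOR_RGB2BGR))
E
python3 - <<'E'
from h import *
for n in("top","side"):
    im,d,K,T=grab(n); save(im,n); np.savez(n,im=im,d=d,K=K,T=T); print(n,K.round(1).tolist(),T.round(3).tolist(),(d>0).mean())
s=read_state(); print(s)
E
```

```text
pics
top [[372.5, 0.0, 315.5], [0.0, 372.5, 197.9], [0.0, 0.0, 1.0]] [[-0.022, -0.999, 0.033, 529.924], [-0.999, 0.023, 0.024, -75.135], [-0.025, -0.032, -0.999, 1055.734], [0.0, 0.0, 0.0, 1.0]] 0.99601171875
side [[399.3, 0.0, 330.7], [0.0, 399.3, 203.3], [0.0, 0.0, 1.0]] [[-0.97, -0.131, 0.205, 307.791], [-0.243, 0.47, -0.849, 1084.129], [0.015, -0.873, -0.488, 707.329], [0.0, 0.0, 0.0, 1.0]] 0.99589453125
{'clock': 0.1, 'qpos': array([-1.3537912 ,  0.62924654,  0.03844494,  1.51824349, -0.02700252,
        0.9962948 , -0.01997098]), 'qd': array([-0.00030377, -0.00068192,  0.00158994, -0.00283379, -0.00210485,
       -0.00040239,  0.00042337]), 'tau': array([ 3.35119708e-03, -5.64535797e+01,  1.23080794e+00, -1.93974352e+01,
        1.14017972e-02,  5.43067305e-03,  2.49492894e-05]), 'eef_pos': array([181.18873577, 623.62509173, 205.09351397]), 'tool_rot': array([-3.13991840e+00,  1.38053197e-05,  2.85881560e+00]), 'force': array([0.06137137, 0.83425456, 0.53768053]), 'torque': array([ 0.01855026, -0.03046808,  0.06355749]), 'gripper_force': 0.0, 'width': 85.36941523380344}
```

View pics/top.png

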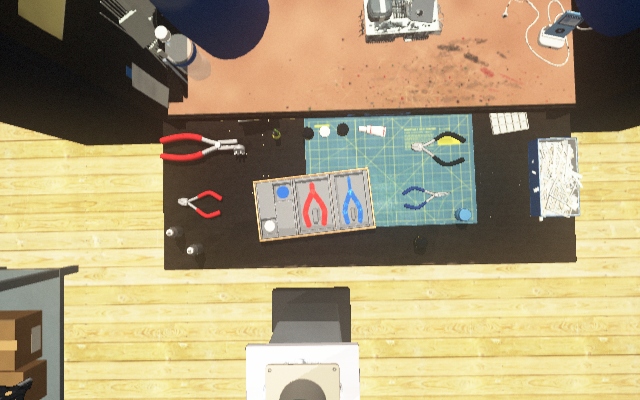

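View pics/side.png

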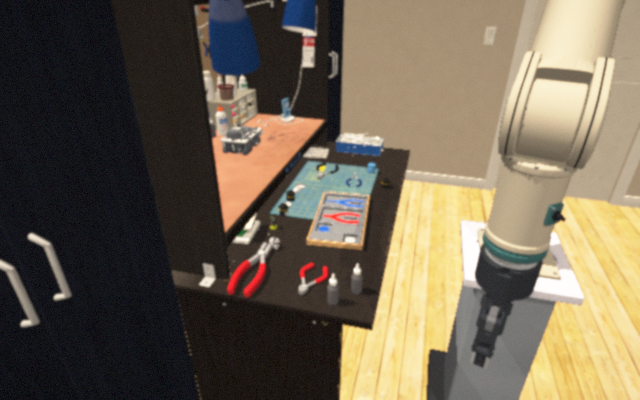

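The top picture shows the hole punch at (200,147), flush cutters (200,203), droppers (170,232) and (190,250), and the tray with its inserts at about (315,205): small on the left, red in the middle, blue on the right. It also shows the needle pliers (425,195), side cutters (440,148), blue pot (464,214), and dark items at (420,243), (342,129) and (308,132).

Candidates:
- **Red tools:** flush cutters (200,203), punch (200,147), red outline (315,205, drawn).
- **Blue tools:** pliers (425,195), blue outline (352,200, drawn). The side cutters (440,148) are black.
- **Droppers:** (190,250) and (170,232).
- **Pots:** blue (464,214), black (342,129), blue disc (283,192).

```bash
python3 - <<'E'
from h import *
z=np.load('top.npz'); im,d,K,T=[z[k] for k in('im','d','K','T')]
P=cloud(d,K,T); hsv=cv2.cvtColor(im,cv2.COLOR_RGB2HSV)
H,S,V=[hsv[...,i].astype(int) for i in range(3)]
red=((H<8)|(H>172))&(S>150)&(V>90); blue=(H>98)&(H<125)&(S>110)&(V>70)
for n,m in(('red',red),('blue',blue)):
    m=m.copy(); m[:112]=0; m[270:]=0; m[:,:150]=0; m[:,500:]=0
    k,l,st,c=cv2.connectedComponentsWithStats(m.astype(np.uint8))
    for i in range(1,k):
        if st[i,4]>25:
            q=P[l==i]; print(n,st[i].tolist(),c[i].round(1),'xyz',np.median(q,0).round(0),'z',np.percentile(q[:,2],[5,95]).round(0))
for uv in((190,250),(170,232),(464,214),(420,243),(342,129),(180,202),(445,193),(257,181),(270,227),(283,192),(315,180)):
    print(uv,P[uv[1]-1:uv[1]+2,uv[0]-1:uv[0]+2].reshape(-1,3).mean(0).round(0), 'max z',P[uv[1]-6:uv[1]+7,uv[0]-6:uv[0]+7,2].max().round())
out=np.hstack([cv2.resize(im[165:265,155:235],None,fx=5,fy=5,interpolation=2),cv2.resize(im[165:265,400:480],None,fx=5,fy=5,interpolation=2)])
save(out,'cand')
z=np.load('side.npz'); im,d,K,T=[z[k] for k in('im','d','K','T')]; P=cloud(d,K,T)
for uv in((313,270),(333,290),(357,278),(371,168),(353,183),(350,239),(325,228)): print('side',uv,P[uv[1],uv[0]].round(0))
E
```

```text
red [159, 133, 43, 11, 300] [180.  137.3] xyz [743. 330.  21.] z [ 0. 25.]
red [160, 151, 44, 10, 293] [181.8 156.3] xyz [689. 323.  21.] z [ 0. 25.]
red [198, 190, 24, 11, 123] [210.  194.5] xyz [582. 248.   9.] z [-2. 14.]
red [303, 191, 24, 36, 324] [314.1 208.7] xyz [534. -40.  12.] z [ 9. 15.]
red [196, 208, 25, 10, 125] [208.  213.3] xyz [528. 255.   9.] z [-2. 12.]
blue [343, 177, 20, 47, 322] [351.7 204.6] xyz [ 542. -145.   12.] z [ 9. 15.]
blue [277, 186, 12, 12, 115] [282.5 191.7] xyz [583.  41.  12.] z [ 9. 14.]
blue [402, 186, 22, 9, 61] [412.3 189.6] xyz [ 582. -319.   11.] z [ 8. 13.]
blue [404, 202, 22, 7, 62] [414.9 205.8] xyz [ 535. -328.   11.] z [ 8. 15.]
(190, 250) [432. 285.  73.] max z 1056.0
(170, 232) [480. 338.  72.] max z 1056.0
(464, 214) [ 510. -451.   38.] max z 1056.0
(420, 243) [ 435. -331.   36.] max z 41.0
(342, 129) [ 751. -127.   38.] max z 40.0
(180, 202) [561. 334.  12.] max z 18.0
(445, 193) [ 569. -410.   12.] max z 1056.0
(257, 181) [615. 113.  16.] max z 25.0
(270, 227) [485.  80.  13.] max z 20.0
(283, 192) [583.  41.  12.] max z 1056.0
(315, 180) [614. -49.  13.] max z 26.0
side (313, 270) [560. 235.  -2.]
side (333, 290) [474. 355.  47.]
side (357, 278) [425. 298.  49.]
side (371, 168) [ 505. -438.   26.]
side (353, 183) [ 559. -334.   -1.]
side (350, 239) [488.  72.   8.]
side (325, 228) [578.  35.  10.]
```

View pics/cand.png

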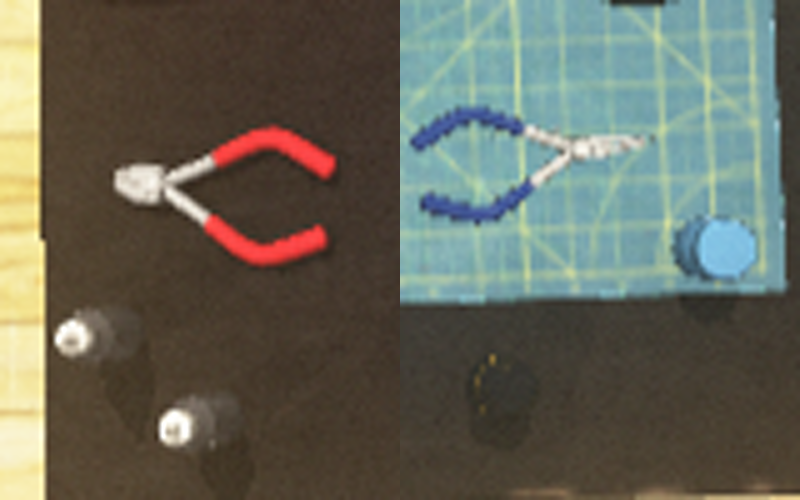

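The crop confirms the choice. The flush cutters point their jaws towards +y, and the needle pliers point theirs towards −y. The nearer dropper is at world (432,285), 517 mm from the base against 587 mm for the other. The pot with yellow specks at (435,-331) is the black look-alike.

Emit:
arm_command(deltas=[{"dx": 0.03,"dy": -0.03,"dz": 0.03,"yaw": -8},{"dx": 0.345,"dy": -0.354,"dz": 0.06,"yaw": -74},{"dx": 0.345,"dy": -0.354,"dz": 0.06,"yaw": -74},{"dx": 0.345,"dy": -0.354,"dz": 0.06,"yaw": -74},{"dx": 0.345,"dy": -0.354,"dz": 0.06,"yaw": -74},{"dx": 0.345,"dy": -0.354,"dz": 0.06,"yaw": -74},{"dx": 0.345,"dy": -0.354,"dz": 0.06,"yaw": -74},{"dx": 0.345,"dy": -0.354,"dz": 0.06,"yaw": -74},{"dx": 0.345,"dy": -0.354,"dz": 0.06,"yaw": -74},{"dx": 0.345,"dy": -0.354,"dz": 0.06,"yaw": -74},{"dx": 0.345,"dy": -0.354,"dz": 0.06,"yaw": -74},{"dx": 0.345,"dy": -0.354,"dz": 0.06,"yaw": -74},{"dx": 0.345,"dy": -0.354,"dz": 0.06,"yaw": -74},{"dx": 0.345,"dy": -0.354,"dz": 0.06,"yaw": -74}])

```text
invalid input at $.deltas[0]: expected keys dx, dy, dz, yaw, jaw
```

```bash
python3 - <<'E'
from h import *
s=read_state(); print(s['clock'],s['eef_pos'],s['tool_rot'],s['qpos'].round(2))
im,d,K,T=grab('wrist'); save(im,'w1'); np.savez('w1',im=im,d=d,K=K,T=T); print(K.round(1).tolist(),T.round(3).tolist())
E
```

```text
0.1 [181.18873577 623.62509173 205.09351397] [-3.13991840e+00  1.38053197e-05  2.85881560e+00] [-1.35  0.63  0.04  1.52 -0.03  1.   -0.02]
[[303.3, 0.0, 318.3], [0.0, 303.3, 201.6], [0.0, 0.0, 1.0]] [[0.279, 0.923, 0.265, 114.835], [0.96, -0.268, -0.079, 642.839], [-0.002, 0.277, -0.961, 371.554], [0.0, 0.0, 0.0, 1.0]]
```

View pics/w1.png

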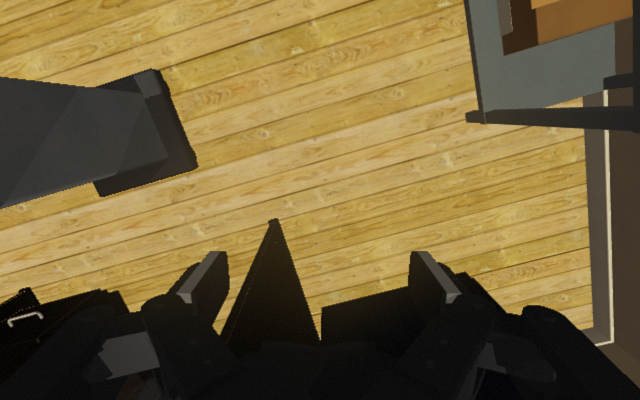

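Nothing moved, because every key is required. The wrist picture only shows the floor, with the fingers at the bottom (rows above 250).

Emit:
arm_command(deltas=[{"dx": 0.03,"dy": -0.03,"dz": 0.03,"yaw": -8,"jaw": 1},{"dx": 0.345,"dy": -0.354,"dz": 0.06,"yaw": -74,"jaw": 1},{"dx": 0.345,"dy": -0.354,"dz": 0.06,"yaw": -74,"jaw": 1},{"dx": 0.345,"dy": -0.354,"dz": 0.06,"yaw": -74,"jaw": 1},{"dx": 0.345,"dy": -0.354,"dz": 0.06,"yaw": -74,"jaw": 1},{"dx": 0.345,"dy": -0.354,"dz": 0.06,"yaw": -74,"jaw": 1},{"dx": 0.345,"dy": -0.354,"dz": 0.06,"yaw": -74,"jaw": 1},{"dx": 0.345,"dy": -0.354,"dz": 0.06,"yaw": -74,"jaw": 1},{"dx": 0.345,"dy": -0.354,"dz": 0.06,"yaw": -74,"jaw": 1},{"dx": 0.345,"dy": -0.354,"dz": 0.06,"yaw": -74,"jaw": 1},{"dx": 0.345,"dy": -0.354,"dz": 0.06,"yaw": -74,"jaw": 1},{"dx": 0.345,"dy": -0.354,"dz": 0.06,"yaw": -74,"jaw": 1},{"dx": 0.345,"dy": -0.354,"dz": 0.06,"yaw": -74,"jaw": 1},{"dx": 0.345,"dy": -0.354,"dz": 0.06,"yaw": -74,"jaw": 1}])

```text
clock: 1.55
eef_pos: [524.8, 272.2, 265.5]
tool_rot: [-3.14, -0.001, 1.571]
force: [-0.3, 0.3, -0.3]
width: 85.6
gripper_force: 0.0
```

```bash
python3 - <<'E'
from h import *
s=read_state(); print(s['clock'],s['eef_pos'],s['tool_rot'],s['qpos'].round(2))
im,d,K,T=grab('wrist'); save(im,'w2'); np.savez('w2',im=im,d=d,K=K,T=T)
E
```

```text
1.55 [524.80863442 272.2119012  265.5369217 ] [-3.14012668e+00 -7.20635881e-04  1.57058946e+00] [-0.79  0.51  0.42  1.62 -0.23  1.06 -0.3 ]
```

View pics/w2.png

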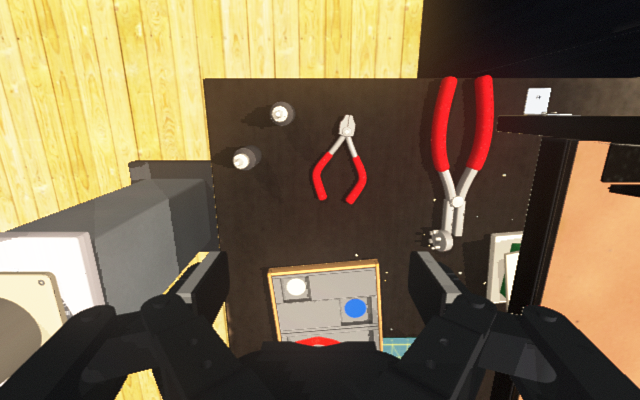

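The wrist picture shows the flush cutters with jaw tip at (347,116), pivot (347,132) and grips ending at (322,197) and (352,202). The droppers are at (242,158), the nearer one, and (280,113). The tray's small insert has its white disc at (295,287) and blue disc at (355,308).

```bash
cat >> h.py <<'E'
def hsvm(im):
    h=cv2.cvtColor(im,cv2.COLOR_RGB2HSV).astype(int); return h[...,0],h[...,1],h[...,2]
def redm(im):
    H,S,V=hsvm(im); return ((H<8)|(H>172))&(S>150)&(V>80)
def bluem(im):
    H,S,V=hsvm(im); return (H>98)&(H<128)&(S>110)&(V>50)
def pliers(im,d,K,T,mask,box,zc,zj):
    """grip mask -> axis pose from two grips + metal jaws (bright low-sat or by height)"""
    u0,v0,u1,v1=box; B=np.zeros(mask.shape,bool); B[v0:v1,u0:u1]=1
    P=cloud(d,K,T); k,l,st,c=cv2.connectedComponentsWithStats((mask&B).astype(np.uint8))
    ids=np.argsort(-st[1:,4])[:2]+1; g=[]
    for i in ids:
        v,u=np.where(l==i); q=plane(K,T,np.c_[u,v],zc); g.append(q)
        print(' grip n',st[i,4],'c',q.mean(0).round(1),'depth z med/95',np.percentile(P[l==i][:,2],[50,95]).round(1))
    G=(g[0].mean(0)+g[1].mean(0))/2
    return g,G,P,B
E
python3 - <<'E'
from h import *
z=np.load('w2.npz'); im,d,K,T=[z[k] for k in('im','d','K','T')]
g,G,P,B=pliers(im,d,K,T,redm(im),(300,100,385,215),9,7)
H,S,V=hsvm(im)
met=B&(S<70)&(V>95)
k,l,st,c=cv2.connectedComponentsWithStats(met.astype(np.uint8)); i=1+np.argmax(st[1:,4]); print(st[i])
v,u=np.where(l==i); q=plane(K,T,np.c_[u,v],7); print('metal z',np.percentile(P[l==i][:,2],[10,50,95]).round(1),'desk',np.median(P[220:240,300:350,2]))
# axis: metal far end centroid vs grip mid
perp=g[0].mean(0)-g[1].mean(0); ax0=np.array([-perp[1],perp[0]])/np.hypot(*perp[:2])
if ax0@(q.mean(0)-G)[:2]<0: ax0=-ax0
print('yaw from grips',np.degrees(np.arctan2(ax0[1],ax0[0])))
allp=np.vstack([g[0],g[1],q])[:,:2]
s=(q[:,:2]-G[:2])@ax0; tip=q[s>s.max()-25][:,:2].mean(0); a=tip-G[:2]; yaw=np.arctan2(a[1],a[0]); print('yaw grips->jaw',np.degrees(yaw))
a/=np.hypot(*a); n=np.array([-a[1],a[0]])
s=(allp-G[:2])@a; t=(allp-G[:2])@n; print('len',s.max()-s.min(),'wid',t.max()-t.min())
O=G[:2]+a*(s.max()+s.min())/2+n*(t.max()+t.min())/2; print('origin',O,'pinch47',O+47*a, 'tip part',tip)
# top cam
zt=np.load('top.npz'); imt,dt,Kt,Tt=[zt[k] for k in('im','d','K','T')]
m=redm(imt); m[:180]=0;m[225:]=0;m[:,:170]=0;m[:,225:]=0; v,u=np.where(m); print('top grips mean',plane(Kt,Tt,np.c_[u,v].mean(0),9),'wrist',G)
# discs
for nm,m,f in(('white',(S<40)&(V>190),(280,275,312,300)),('blue',bluem(im),(338,293,375,325))):
    mm=np.zeros_like(m); mm[f[1]:f[3],f[0]:f[2]]=1; mm&=m; v,u=np.where(mm); print(nm,len(u),plane(K,T,[(u.min()+u.max())/2,(v.min()+v.max())/2],12).round(1),'depthz',np.median(P[mm][:,2]))
# droppers
for uv in((242,158),(280,113)):
    w=P[uv[1]-14:uv[1]+15,uv[0]-16:uv[0]+22].reshape(-1,3); w=w[w[:,2]>30]; print('dropper',np.median(w,0).round(1),w[:,2].max(),w.min(0).round(),w.max(0).round())
E
```

```text
grip n 479 c [528.2 257.5   9. ] depth z med/95 [ 8.2 10.3]
 grip n 478 c [580.9 250.6   9. ] depth z med/95 [ 8.2 10.1]
[329 114  29  43 549]
metal z [ 6.1  9.2 12.1] desk -1.8692709347205607
yaw from grips 82.51375567824591
yaw grips->jaw 82.19589473188924
len 123.72835548364253 wid 78.27406205987171
origin [558.16840619 280.664888  ] pinch47 [564.55037449 327.22957935] tip part [564.74040622 328.21504293]
top grips mean [[553.73888904 252.22625427   9.        ]] wrist [554.5769138  254.05925505   9.        ]
white 514 [[489.6  81.7  12. ]] depthz 11.004108788504197
blue 317 [[584.1  43.6  12. ]] depthz 10.98685507432964
dropper [435.4 290.5  51.2] 432.0561327659878 [417. 275.  30.] [526. 342. 432.]
dropper [482.9 343.3  51.1] 432.0561327659878 [466. 329.  30.] [526. 356. 432.]
```

The length (124) and width (78) match the flush cutters, at yaw 82.3° with the pinch point at (564.6, 327.2). I'll descend to a hover with half-open jaws.

Emit:
arm_command(deltas=[{"dx": 0.038,"dy": 0.057,"dz": -0.05,"yaw": -7.7,"jaw": 0.6},{"dx": 0.038,"dy": 0.057,"dz": -0.17,"yaw": -7.7,"jaw": 0.6},{"dx": 0.038,"dy": 0.057,"dz": -0.226,"yaw": -7.7,"jaw": 0.6},{"dx": 0.038,"dy": 0.057,"dz": -0.226,"yaw": -7.7,"jaw": 0.6},{"dx": 0.038,"dy": 0.057,"dz": -0.226,"yaw": -7.7,"jaw": 0.6},{"dx": 0.038,"dy": 0.057,"dz": -0.226,"yaw": -7.7,"jaw": 0.6},{"dx": 0.038,"dy": 0.057,"dz": -0.226,"yaw": -7.7,"jaw": 0.6},{"dx": 0.038,"dy": 0.057,"dz": -0.226,"yaw": -7.7,"jaw": 0.6},{"dx": 0.038,"dy": 0.057,"dz": -0.226,"yaw": -7.7,"jaw": 0.6}])

```text
clock: 2.5
eef_pos: [566.3, 328.2, 43.4]
tool_rot: [3.137, -0.004, 1.433]
force: [0.1, -0.2, 0.5]
width: 51.5
gripper_force: 0.0
```

```bash
python3 - <<'E'
from h import *
s=read_state(); print(s['clock'],s['eef_pos'],np.degrees(s['tool_rot']),s['width'])
im,d,K,T=grab('wrist'); save(im,'w3'); np.savez('w3',im=im,d=d,K=K,T=T)
E
```

```text
2.5 [566.30485074 328.22171563  43.44976499] [179.74913533  -0.20490041  82.10348647] 51.45075385964275
```

View pics/w3.png

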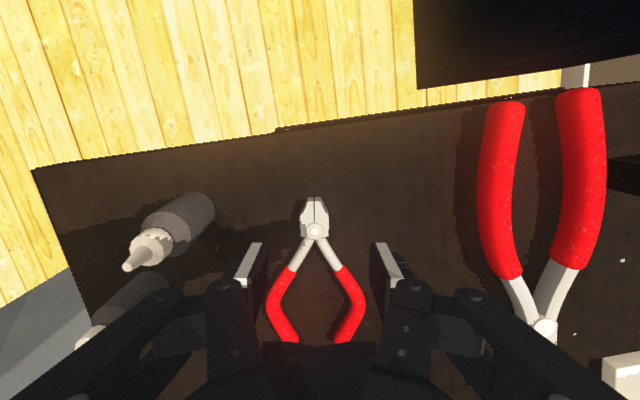

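The fingers at columns 250 and 385 straddle the jaws at column 315, so it is centred. I'll measure once more from close by.

```bash
python3 - <<'E'
from h import *
z=np.load('w3.npz'); im,d,K,T=[z[k] for k in('im','d','K','T')]
H,S,V=hsvm(im); P=cloud(d,K,T)
m=np.zeros(V.shape,bool); m[190:262,288:345]=1; m&=(S<70)&(V>95)
v,u=np.where(m); q=plane(K,T,np.c_[u,v],7)[:,:2]
a=np.radians(82.3); a=np.array([np.cos(a),np.sin(a)]); n=np.array([-a[1],a[0]])
s=q@a; j=q[s>s.max()-24]; print('tip s',s.max(),'jaw centre n',(j@n).min(),(j@n).max(),'z',np.percentile(P[m][:,2],[50,95]))
c=np.array([566.3,328.2]); print('tool s,n',c@a,c@n,'desired s',s.max()-15)
E
```

```text
tip s 415.88578758117677 jaw centre n -526.1054251934028 -504.80983337712456 z [ 9.99798993 12.08391195]
tool s,n 401.1170629487881 -517.2195199442283 desired s 400.88578758117677
```

Emit:
arm_command(deltas=[{"dx": -0.001,"dy": 0,"dz": -0.02,"yaw": 0,"jaw": 0.6},{"dx": -0.001,"dy": 0,"dz": -0.034,"yaw": 0,"jaw": 0.6},{"dx": -0.001,"dy": 0,"dz": -0.036,"yaw": 0,"jaw": 0.6},{"dx": -0.001,"dy": 0,"dz": -0.036,"yaw": 0,"jaw": 0.6},{"dx": -0.001,"dy": 0,"dz": -0.036,"yaw": 0,"jaw": 0.6}])

```text
clock: 3.05
eef_pos: [564.0, 327.3, 4.6]
tool_rot: [3.141, -0.001, 1.433]
force: [-0.4, 0.1, -0.2]
width: 51.2
gripper_force: 0.0
```

Emit:
arm_command(deltas=[{"dx": 0,"dy": 0,"dz": 0,"yaw": 0,"jaw": 0.1},{"dx": 0,"dy": 0,"dz": 0,"yaw": 0,"jaw": 0.1},{"dx": 0,"dy": 0,"dz": 0,"yaw": 0,"jaw": 0.1},{"dx": 0,"dy": 0,"dz": 0,"yaw": 0,"jaw": 0.1},{"dx": 0,"dy": 0,"dz": 0,"yaw": 0,"jaw": 0.1},{"dx": 0,"dy": 0,"dz": 0,"yaw": 0,"jaw": 0.1}])

```text
clock: 3.65
eef_pos: [563.3, 327.2, 3.9]
tool_rot: [3.142, -0.0, 1.433]
force: [0.4, -0.1, 0.8]
width: 8.7
gripper_force: 0.0
```

```bash
python3 - <<'E'
from h import *
im,d,K,T=grab('wrist'); save(im,'w4'); np.savez('w4',im=im,d=d,K=K,T=T)
E
```

```text
(no output)
```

View pics/w4.png

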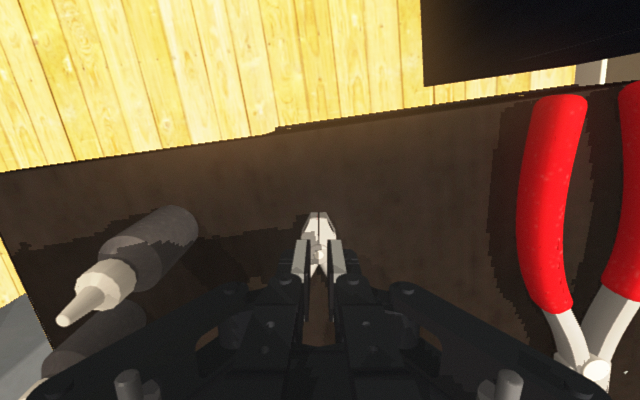

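```bash
python3 - <<'E'
from h import *
z=np.load('w4.npz'); im,d,K,T=[z[k] for k in('im','d','K','T')]; P=cloud(d,K,T)
for v in range(210,300,6): print(v,[tuple(P[v,u].round(0).astype(int)) for u in (298,304,310,318,326,332,338)])
s=read_state(); R=s['eef_pos'];p=T[:3,:3].T@(R-T[:3,3]); print(s['width'],s['gripper_force'],R,'tcp px',K@p/p[2])
save(cv2.resize(im[200:300,260:380],None,fx=6,fy=6,interpolation=2),'w4c')
E
```

```text
210 [(np.int64(555), np.int64(344), np.int64(-1)), (np.int64(558), np.int64(343), np.int64(-1)), (np.int64(562), np.int64(343), np.int64(-1)), (np.int64(566), np.int64(342), np.int64(-2)), (np.int64(571), np.int64(341), np.int64(-3)), (np.int64(575), np.int64(341), np.int64(-2)), (np.int64(578), np.int64(340), np.int64(-2))]
216 [(np.int64(554), np.int64(340), np.int64(-2)), (np.int64(557), np.int64(339), np.int64(-3)), (np.int64(562), np.int64(342), np.int64(7)), (np.int64(566), np.int64(338), np.int64(-2)), (np.int64(571), np.int64(341), np.int64(9)), (np.int64(574), np.int64(337), np.int64(-2)), (np.int64(578), np.int64(336), np.int64(-2))]
222 [(np.int64(553), np.int64(336), np.int64(-1)), (np.int64(557), np.int64(336), np.int64(-2)), (np.int64(562), np.int64(340), np.int64(11)), (np.int64(565), np.int64(334), np.int64(-2)), (np.int64(570), np.int64(338), np.int64(10)), (np.int64(574), np.int64(333), np.int64(-2)), (np.int64(577), np.int64(333), np.int64(-1))]
228 [(np.int64(553), np.int64(332), np.int64(-1)), (np.int64(557), np.int64(335), np.int64(8)), (np.int64(561), np.int64(
[... 3209 characters left out ...]
), np.int64(332), np.int64(65)), (np.int64(554), np.int64(290), np.int64(-2)), (np.int64(559), np.int64(290), np.int64(-1)), (np.int64(564), np.int64(289), np.int64(-2)), (np.int64(570), np.int64(330), np.int64(64)), (np.int64(573), np.int64(337), np.int64(77))]
294 [(np.int64(559), np.int64(340), np.int64(82)), (np.int64(559), np.int64(329), np.int64(65)), (np.int64(553), np.int64(286), np.int64(-1)), (np.int64(558), np.int64(285), np.int64(-2)), (np.int64(564), np.int64(285), np.int64(-1)), (np.int64(570), np.int64(328), np.int64(65)), (np.int64(573), np.int64(337), np.int64(80))]
8.388375446813395 0.0 [563.3353425  327.24259165   3.90926893] tcp px [316.42709619 236.96463143   1.        ]
```

View pics/w4c.png

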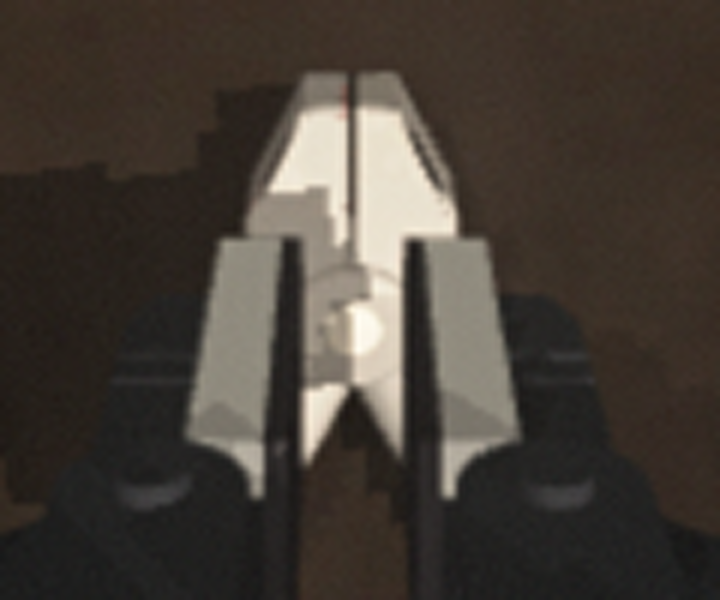

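The crop shows the pads passing over the jaws. By depth the pad ends sit at z≈30 while the reported TCP is at z=4, so the real fingertips end about 26 mm behind the reported TCP. I'll open again and go lower in small steps, watching the force.

Emit:
arm_command(deltas=[{"dx": 0.001,"dy": 0,"dz": 0,"yaw": 0,"jaw": 0.5},{"dx": 0.001,"dy": 0,"dz": 0,"yaw": 0,"jaw": 0.5},{"dx": 0.001,"dy": 0,"dz": 0,"yaw": 0,"jaw": 0.5},{"dx": 0.001,"dy": 0,"dz": 0,"yaw": 0,"jaw": 0.5},{"dx": 0.001,"dy": 0,"dz": -0.01,"yaw": 0,"jaw": 0.5},{"dx": 0.001,"dy": 0,"dz": -0.02,"yaw": 0,"jaw": 0.5},{"dx": 0.001,"dy": 0,"dz": -0.02,"yaw": 0,"jaw": 0.5}])

```text
clock: 4.4
eef_pos: [562.7, 326.5, -18.3]
tool_rot: [-3.138, 0.002, 1.433]
force: [0.3, -0.3, -0.7]
width: 42.9
gripper_force: 0.0
```

```bash
python3 - <<'E'
from h import *
im,d,K,T=grab('wrist'); np.savez('w5',im=im,d=d,K=K,T=T); P=cloud(d,K,T); s=read_state(); print(s['eef_pos'],s['width'],s['force'])
for u in (262,268,274,280,360,366,372,378):
    q=P[225:275,u]; i=np.where(q[:,2]>4)[0]
    if len(i): print(u,i[0]+225,q[i[0]:i[0]+12:3].round(0).tolist())
save(cv2.resize(im[180:300,220:420],None,fx=4,fy=4,interpolation=2),'w5')
E
```

```text
[563.3020568  326.65930156 -17.55077138] 43.004843294716004 [-0.05107768 -0.65047927 -0.58839131]
262 241 [[538.0, 340.0, 11.0], [539.0, 341.0, 15.0], [539.0, 340.0, 18.0], [540.0, 341.0, 22.0]]
268 241 [[541.0, 341.0, 13.0], [542.0, 340.0, 16.0], [542.0, 340.0, 18.0], [543.0, 340.0, 22.0]]
274 241 [[544.0, 339.0, 11.0], [544.0, 339.0, 13.0], [544.0, 337.0, 13.0], [544.0, 336.0, 14.0]]
360 225 [[574.0, 396.0, 148.0], [587.0, 335.0, -2.0], [587.0, 334.0, -2.0], [587.0, 332.0, -2.0]]
366 241 [[588.0, 333.0, 11.0], [588.0, 333.0, 15.0], [587.0, 334.0, 18.0], [587.0, 334.0, 21.0]]
372 241 [[591.0, 333.0, 11.0], [591.0, 333.0, 15.0], [590.0, 334.0, 19.0], [590.0, 333.0, 21.0]]
378 246 [[593.0, 332.0, 16.0], [592.0, 333.0, 21.0], [592.0, 333.0, 24.0], [591.0, 333.0, 27.0]]
```

View pics/w5.png

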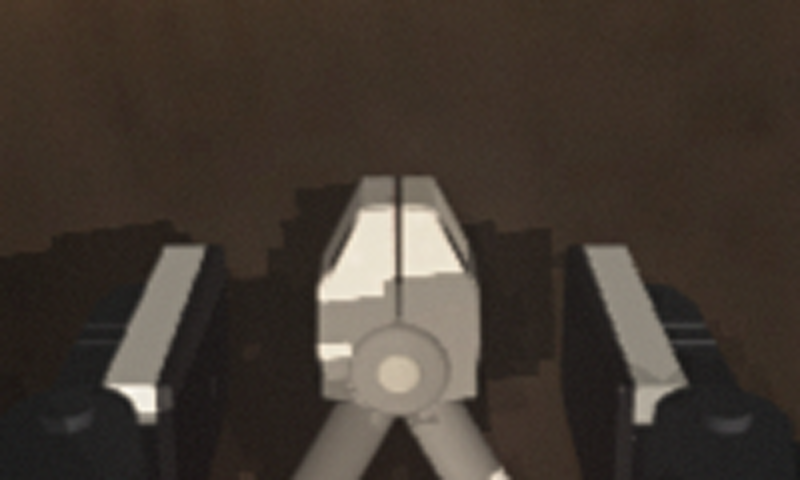

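The pad ends are now at z≈12, centred on the jaws. I'll go 7 mm lower and close.

Emit:
arm_command(deltas=[{"dx": 0,"dy": 0,"dz": -0.007,"yaw": 0,"jaw": 0.5},{"dx": 0,"dy": 0,"dz": -0.007,"yaw": 0,"jaw": 0.5},{"dx": 0,"dy": 0,"dz": -0.007,"yaw": 0,"jaw": 0.05},{"dx": 0,"dy": 0,"dz": -0.007,"yaw": 0,"jaw": 0.05},{"dx": 0,"dy": 0,"dz": -0.007,"yaw": 0,"jaw": 0.05},{"dx": 0,"dy": 0,"dz": -0.007,"yaw": 0,"jaw": 0.05},{"dx": 0,"dy": 0,"dz": -0.007,"yaw": 0,"jaw": 0.05},{"dx": 0,"dy": 0,"dz": -0.007,"yaw": 0,"jaw": 0.05}])

```text
clock: 5.25
eef_pos: [564.6, 327.2, -22.7]
tool_rot: [3.141, -0.0, 1.433]
force: [0.2, 0.2, 4.2]
width: 18.2
gripper_force: 59.2
```

Gripped at 18 mm with 59 N. I'll lift and go to a viewing pose just in front of the tray.

Emit:
arm_command(deltas=[{"dx": 0,"dy": 0,"dz": 0.01,"yaw": 0,"jaw": 0.05},{"dx": 0,"dy": 0,"dz": 0.04,"yaw": 0,"jaw": 0.05},{"dx": 0,"dy": 0,"dz": 0.08,"yaw": 0,"jaw": 0.05},{"dx": 0,"dy": -0.01,"dz": 0.12,"yaw": -4,"jaw": 0.05},{"dx": -0.014,"dy": -0.04,"dz": 0.15,"yaw": -12,"jaw": 0.05},{"dx": -0.028,"dy": -0.08,"dz": 0.18,"yaw": -20,"jaw": 0.05},{"dx": -0.042,"dy": -0.12,"dz": 0.21,"yaw": -28,"jaw": 0.05},{"dx": -0.056,"dy": -0.16,"dz": 0.23,"yaw": -36,"jaw": 0.05},{"dx": -0.07,"dy": -0.2,"dz": 0.23,"yaw": -44,"jaw": 0.05},{"dx": -0.084,"dy": -0.24,"dz": 0.23,"yaw": -52,"jaw": 0.05},{"dx": -0.1,"dy": -0.28,"dz": 0.23,"yaw": -60,"jaw": 0.05},{"dx": -0.118,"dy": -0.33,"dz": 0.23,"yaw": -68,"jaw": 0.05},{"dx": -0.13,"dy": -0.372,"dz": 0.23,"yaw": -76,"jaw": 0.05},{"dx": -0.13,"dy": -0.372,"dz": 0.23,"yaw": -76,"jaw": 0.05},{"dx": -0.13,"dy": -0.372,"dz": 0.23,"yaw": -76,"jaw": 0.05},{"dx": -0.13,"dy": -0.372,"dz": 0.23,"yaw": -76,"jaw": 0.05}])

```text
clock: 6.85
eef_pos: [434.7, -43.6, 207.0]
tool_rot: [-3.141, -0.0, 0.109]
force: [1.5, 0.4, -1.7]
width: 18.4
gripper_force: 59.1
```

```bash
python3 - <<'E'
from h import *
s=read_state(); print(s['clock'],s['eef_pos'],np.degrees(s['tool_rot']),s['width'],s['gripper_force'],s['qpos'].round(2))
im,d,K,T=grab('wrist'); save(im,'w6'); np.savez('w6',im=im,d=d,K=K,T=T)
E
```

```text
6.85 [434.69617806 -43.62069565 206.97046069] [-1.79944315e+02 -1.87280482e-02  6.22206032e+00] 18.353809181781237 59.0511498998967 [-0.58  0.44  0.87  2.09 -0.47  0.81 -0.89]
```

View pics/w6.png

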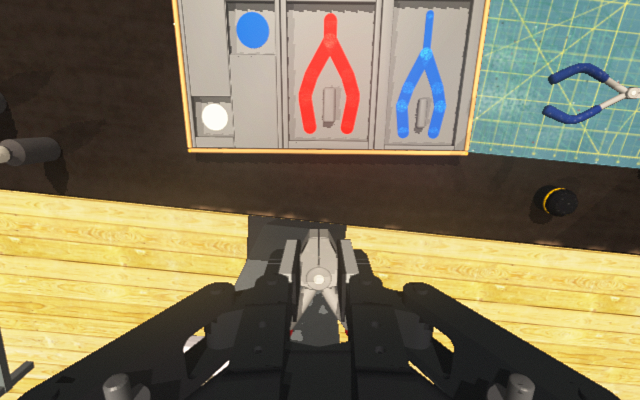

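The wrist picture shows the tray clearly: blue disc (253,30), white disc (214,117), red outline with tip at (330,15) and rib at (330,105), blue outline with tip at (429,12) and rib at (422,112). The flush cutters are held firmly between the pads at (318,255).

```bash
cat > tray.py <<'E'
from h import *
import sys
z=np.load(sys.argv[1]); im,d,K,T=[z[k] for k in('im','d','K','T')]; P=cloud(d,K,T)
H,S,V=hsvm(im)
B=np.zeros(V.shape,bool); B[0:150,180:485]=1
def rect(m,zz):
    v,u=np.where(m); q=plane(K,T,np.c_[u,v],zz)[:,:2].astype(np.float32); return q
def big(m):
    k,l,st,c=cv2.connectedComponentsWithStats(m.astype(np.uint8)); return l==1+np.argmax(st[1:,4])
th0=np.radians(6.1); c,s=np.cos(th0),np.sin(th0); R=np.array([[c,-s],[s,c]])
for nm,m in (('red',big(redm(im)&B)),('blue',big(bluem(im)&B&(np.indices(V.shape)[1]>380)))):
    q=rect(m,12)@R; lo,hi=np.percentile(q,[.1,99.9],axis=0); print(nm,'size',hi-lo,'centre',R@((lo+hi)/2),'z',np.median(P[m][:,2]))
    xs=np.linspace(lo[0]+4,hi[0]-4,24); mid=[(q[abs(q[:,0]-x)<2][:,1].min()+q[abs(q[:,0]-x)<2][:,1].max())/2 for x in xs]
    f=np.polyfit(xs,mid,1); print('  axis yaw',6.1+np.degrees(np.arctan(f[0])),'mid spread',np.std(mid))
D=[]
for nm,m in(('white',(S<40)&(V>215)&B&(np.indices(V.shape)[1]<232)&(np.indices(V.shape)[1]>196)&(np.indices(V.shape)[0]>95)),('blued',big(bluem(im)&B&(np.indices(V.shape)[1]<280)))):
    m=big(m); q=rect(m,12); e=cv2.minEnclosingCircle(q.reshape(-1,1,2)); D.append(q.mean(0)); print(nm,m.sum(),q.mean(0),e,'z',np.median(P[m][:,2]))
v=D[1]-D[0]; print('disc vec',np.hypot(*v),'yaw',np.degrees(np.arctan2(v[1],v[0]))+28.07)
# top surfaces / ribs by height
print('insert top z',np.percentile(P[20:90,283:288][...,2],[20,50,80]),P[30:80,380:385,2].mean(),'desk',np.median(P[170:190,300:400,2]))
for nm,b in(('ribR',(320,82,342,130)),('ribB',(413,92,432,135))):
    m=np.zeros(V.shape,bool); m[b[1]:b[3],b[0]:b[2]]=1; m&=(P[...,2]>16); m=big(m); q=rect(m,21)@R; lo,hi=q.min(0),q.max(0); print(nm,hi-lo,R@((lo+hi)/2),np.median(P[m][:,2]))
E
python3 tray.py w6.npz
```

```text
red size [122.38432435  66.8081878 ] centre [546.82653548 -43.69764509] z 11.012845919435307
  axis yaw 5.577490220284338 mid spread 0.35580257835666546
blue size [129.74913726  55.63992163] centre [ 557.20205027 -147.81802684] z 11.014846339646112
  axis yaw 5.70080429115046 mid spread 0.3086444823758797
white 566 [489.91226  81.85249] ((489.9220275878906, 81.90005493164062), 15.151384353637695) z 10.96347930924341
blued 912 [584.11676   42.820465] ((583.871826171875, 42.91036605834961), 17.23831558227539) z 11.064000482028803
disc vec 101.97052 yaw 5.5641613
insert top z [18.21722309 19.17600025 20.04779836] 21.907494650839332 desk -1.8575319545055038
ribR [36.93907394 13.4470265 ] [516.88789311 -47.21570779] 19.120882563464306
ribB [32.12750865 10.21933297] [ 519.1380816  -150.88345671] 19.05654006353808
```

Tray yaw is 5.6°. The red nest centre is (547.3,-44.0), confirmed by both outline and rib, and the blue centre is (557.3,-147.4). The floor reads 11 and the rim 19, against a desk reading of −1.9, so the heights agree with the text. I'll move over the red nest.

Emit:
arm_command(deltas=[{"dx": 0.04,"dy": 0.001,"dz": 0,"yaw": -0.6,"jaw": 0.05},{"dx": 0.08,"dy": 0.002,"dz": -0.02,"yaw": -0.6,"jaw": 0.05},{"dx": 0.12,"dy": 0.003,"dz": -0.06,"yaw": -0.6,"jaw": 0.05},{"dx": 0.15,"dy": 0.004,"dz": -0.1,"yaw": -0.6,"jaw": 0.05},{"dx": 0.159,"dy": 0.004,"dz": -0.14,"yaw": -0.6,"jaw": 0.05},{"dx": 0.159,"dy": 0.004,"dz": -0.17,"yaw": -0.6,"jaw": 0.05},{"dx": 0.159,"dy": 0.004,"dz": -0.19,"yaw": -0.6,"jaw": 0.05},{"dx": 0.159,"dy": 0.004,"dz": -0.19,"yaw": -0.6,"jaw": 0.05},{"dx": 0.159,"dy": 0.004,"dz": -0.19,"yaw": -0.6,"jaw": 0.05}])

```text
clock: 7.8
eef_pos: [593.6, -39.8, 16.9]
tool_rot: [-3.141, 0.0, 0.098]
force: [1.2, -0.2, -1.2]
width: 18.2
gripper_force: 59.1
```

Emit:
arm_command(deltas=[{"dx": 0,"dy": 0,"dz": -0.01,"yaw": 0,"jaw": 0.05},{"dx": 0,"dy": 0,"dz": -0.02,"yaw": 0,"jaw": 0.05},{"dx": 0,"dy": 0,"dz": -0.025,"yaw": 0,"jaw": 0.05},{"dx": 0,"dy": 0,"dz": -0.027,"yaw": 0,"jaw": 0.05},{"dx": 0,"dy": 0,"dz": -0.027,"yaw": 0,"jaw": 0.05}])

```text
clock: 8.3
eef_pos: [593.2, -40.7, -10.2]
tool_rot: [-3.141, 0.0, 0.096]
force: [0.1, 0.8, -1.5]
width: 18.1
gripper_force: 59.1
```

Emit:
arm_command(deltas=[{"dx": 0,"dy": 0,"dz": 0,"yaw": 0,"jaw": 0.45},{"dx": 0,"dy": 0,"dz": 0,"yaw": 0,"jaw": 0.45},{"dx": 0,"dy": 0,"dz": 0,"yaw": 0,"jaw": 0.45},{"dx": 0,"dy": 0,"dz": 0.02,"yaw": 0,"jaw": 0.45},{"dx": 0,"dy": 0,"dz": 0.06,"yaw": 0,"jaw": 0.45},{"dx": -0.02,"dy": -0.02,"dz": 0.1,"yaw": 0,"jaw": 0.45},{"dx": -0.05,"dy": -0.05,"dz": 0.14,"yaw": 0,"jaw": 0.45},{"dx": -0.09,"dy": -0.08,"dz": 0.18,"yaw": 0,"jaw": 0.45},{"dx": -0.12,"dy": -0.11,"dz": 0.22,"yaw": 0,"jaw": 0.45},{"dx": -0.145,"dy": -0.14,"dz": 0.22,"yaw": 0,"jaw": 0.45},{"dx": -0.16,"dy": -0.16,"dz": 0.22,"yaw": 0,"jaw": 0.45},{"dx": -0.16,"dy": -0.16,"dz": 0.22,"yaw": 0,"jaw": 0.45},{"dx": -0.16,"dy": -0.16,"dz": 0.22,"yaw": 0,"jaw": 0.45}])

```text
clock: 9.6
eef_pos: [433.2, -201.2, 210.5]
tool_rot: [-3.141, -0.002, 0.094]
force: [0.2, 1.4, 0.0]
width: 38.4
gripper_force: 0.0
```

```bash
python3 - <<'E'
from h import *
s=read_state(); print(s['clock'],s['eef_pos'],np.degrees(s['tool_rot']),s['width'],s['qpos'].round(2))
im,d,K,T=grab('wrist'); save(im,'w7'); np.savez('w7',im=im,d=d,K=K,T=T)
E
```

```text
9.6 [ 433.16679426 -201.24691887  210.45255657] [-1.79974920e+02 -8.80001634e-02  5.35718664e+00] 38.4378505657853 [-0.19  0.49  0.82  1.99 -0.48  0.86 -0.58]
```

View pics/w7.png

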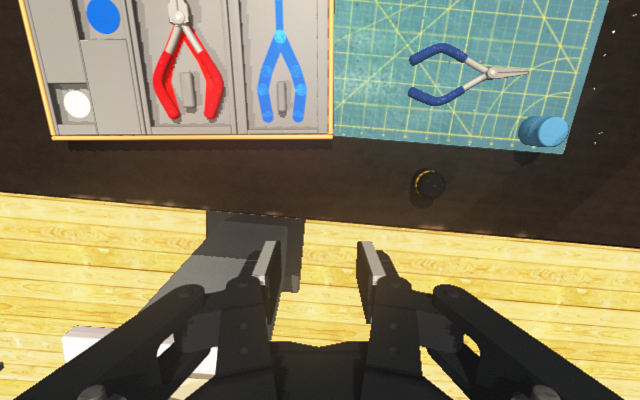

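The flush cutters lie in the red nest astride the rib, pivot at (179,17). The needle pliers have their pivot at (491,72), tip at (527,72) and grip ends at (411,60) and (411,93). The blue pot is at (548,130) and the black pot at (430,183).

```bash
cat > np2.py <<'E'
from h import *
z=np.load('w7.npz'); im,d,K,T=[z[k] for k in('im','d','K','T')]
H,S,V=hsvm(im)
mask=(H>100)&(H<128)&(S>120)&(V<170)
g,G,P,B=pliers(im,d,K,T,mask,(400,35,480,112),8,7)
perp=g[0].mean(0)-g[1].mean(0); ax=np.array([-perp[1],perp[0]])/np.hypot(*perp[:2])
if ax[1]>0: ax=-ax
print('yaw from grips',np.degrees(np.arctan2(ax[1],ax[0])))
m=np.zeros(V.shape,bool); m[60:86,476:535]=1; m&=(S<60)&(V>90)
k,l,st,c=cv2.connectedComponentsWithStats(m.astype(np.uint8)); i=1+np.argmax(st[1:,4]); m=l==i; print(st[i])
v,u=np.where(m); q=plane(K,T,np.c_[u,v],7)[:,:2]; print('metal z',np.percentile(P[m][:,2],[10,50,95]).round(1),'mat',np.median(P[100:115,440:500,2]))
s=(q-G[:2])@ax; tip=q[s>s.max()-38].mean(0); a=tip-G[:2]; yaw=np.arctan2(a[1],a[0]); print('yaw grip->jaw',np.degrees(yaw)); a/=np.hypot(*a); n=np.array([-a[1],a[0]])
al=np.vstack([g[0][:,:2],g[1][:,:2],q]); s=(al-G[:2])@a; t=(al-G[:2])@n; print('len',np.ptp(s),'wid',np.ptp(t))
O=G[:2]+a*(s.max()+s.min())/2+n*(t.max()+t.min())/2; p=O+37*a
j=q[abs((q-p)@a)<8]; print('O',O,'pinch',p,'jaw n-offset',((j-p)@n).min(),((j-p)@n).max())
R=redm(im); R[:,:150]=0; R[:,225:]=0; print('flush in nest grip z',np.percentile(P[R][:,2],[5,50,95]))
for nm,uv in(('pot',(550,130)),('black',(430,183))):
    w=P[uv[1]-15:uv[1]+16,uv[0]-20:uv[0]+21].reshape(-1,3); w=w[(w[:,2]>31)&(w[:,2]<45)]; print(nm,len(w),w.min(0),w.max(0),np.median(w,0),(w.min(0)+w.max(0))/2)
E
python3 np2.py
```

```text
grip n 530 c [ 582.2 -320.5    8. ] depth z med/95 [10.3 11.8]
 grip n 464 c [ 536.9 -326.     8. ] depth z med/95 [10.3 11.8]
yaw from grips -83.14842480881924
[476  60  54  26 674]
metal z [ 1.1 10.8 13.5] mat 0.9840931583692054
yaw grip->jaw -83.3313850782343
len 135.77339077506983 wid 64.17079165969301
O [ 564.20062704 -360.76498509] pinch [ 568.49731449 -397.51465825] jaw n-offset -13.009359629830255 13.17308976970246
flush in nest grip z [10.17959883 19.29315552 22.03215997]
pot 791 [ 494.70913306 -469.48628351   31.13718382] [ 525.82960695 -437.03208177   39.37667355] [ 510.34102084 -451.2469785    36.67417996] [ 510.26937001 -453.25918264   35.25692868]
black 441 [ 422.18436658 -350.16508846   31.0058407 ] [ 450.07405764 -321.70460317   36.42514411] [ 436.9596716  -335.10735805   34.09654143] [ 436.12921211 -335.93484582   33.71549241]
```

Emit:
arm_command(deltas=[{"dx": 0.01,"dy": -0.018,"dz": 0,"yaw": 8,"jaw": 0.45},{"dx": 0.02,"dy": -0.036,"dz": 0,"yaw": 16,"jaw": 0.45},{"dx": 0.035,"dy": -0.054,"dz": 0,"yaw": 24,"jaw": 0.45},{"dx": 0.05,"dy": -0.072,"dz": 0,"yaw": 32,"jaw": 0.45},{"dx": 0.065,"dy": -0.09,"dz": 0,"yaw": 40,"jaw": 0.45},{"dx": 0.08,"dy": -0.108,"dz": 0,"yaw": 48,"jaw": 0.45},{"dx": 0.095,"dy": -0.126,"dz": 0,"yaw": 56,"jaw": 0.45},{"dx": 0.11,"dy": -0.145,"dz": -0.02,"yaw": 64,"jaw": 0.45},{"dx": 0.125,"dy": -0.165,"dz": -0.05,"yaw": 72,"jaw": 0.45},{"dx": 0.135,"dy": -0.185,"dz": -0.09,"yaw": 80,"jaw": 0.45},{"dx": 0.135,"dy": -0.195,"dz": -0.13,"yaw": 88,"jaw": 0.45},{"dx": 0.135,"dy": -0.195,"dz": -0.17,"yaw": 91.3,"jaw": 0.45},{"dx": 0.135,"dy": -0.195,"dz": -0.18,"yaw": 91.3,"jaw": 0.45},{"dx": 0.135,"dy": -0.195,"dz": -0.18,"yaw": 91.3,"jaw": 0.45},{"dx": 0.135,"dy": -0.195,"dz": -0.18,"yaw": 91.3,"jaw": 0.45}])

```text
clock: 11.15
eef_pos: [570.1, -395.6, 31.4]
tool_rot: [3.14, 0.001, 1.69]
force: [0.3, -0.3, 0.6]
width: 38.5
gripper_force: 0.0
```

```bash
python3 - <<'E'
from h import *
s=read_state(); print(s['clock'],s['eef_pos'],np.degrees(s['tool_rot']),s['width'],s['qpos'].round(2))
im,d,K,T=grab('wrist'); save(im,'w8'); np.savez('w8',im=im,d=d,K=K,T=T)
E
```

```text
11.15 [ 570.07921704 -395.62264807   31.36297478] [1.79895484e+02 8.01566498e-02 9.68195584e+01] 38.539653931433286 [ 0.44  0.9   0.24  1.51 -0.27  0.75  0.91]
```

View pics/w8.png

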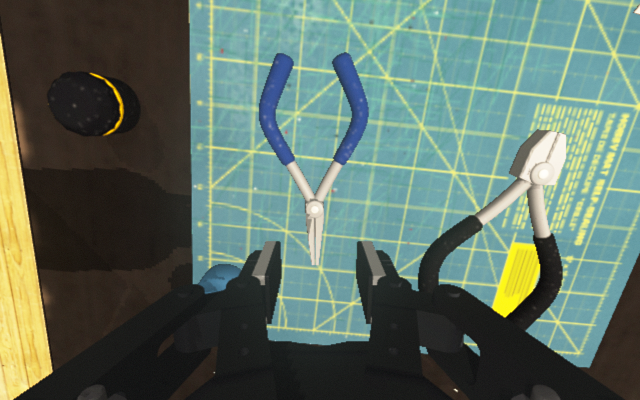

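The pliers point their tip (316,262) at the fingers, pivot (314,208) and grip ends (283,58) and (343,58). The side cutters are at the right (430,270) and the blue pot at the left (220,280).

```bash
python3 - <<'E'
from h import *
z=np.load('w8.npz'); im,d,K,T=[z[k] for k in('im','d','K','T')]; P=cloud(d,K,T); H,S,V=hsvm(im)
mask=(H>104)&(H<128)&(S>120)&(V<190)
g,G,_,_=pliers(im,d,K,T,mask,(255,45,375,170),10,10)
m=np.zeros(V.shape,bool); m[198:268,302:328]=1; m&=(S<60)&(V>90)
v,u=np.where(m); q=plane(K,T,np.c_[u,v],9)[:,:2]; print('metal z',np.percentile(P[m][:,2],[10,50,90]),'mat',np.median(P[150:200,380:420,2]))
th=np.radians(-83.3); a=np.array([np.cos(th),np.sin(th)]); n=np.array([-a[1],a[0]])
gg=np.vstack(g)[:,:2]; s=gg@a; t=gg@n; sj=q@a
print('len',sj.max()-s.min(),'wid',np.ptp(t)); tip=q[sj>sj.max()-40]; v2=tip.mean(0)-(G[:2]); print('yaw',np.degrees(np.arctan2(v2[1],v2[0])))
so=(sj.max()+s.min())/2; print('pinch s',so+37,'rear-based',s.min()+103,'tip',sj.max()-29)
j=q[abs(sj-so-37)<8]; print('n jaw',(j@n).min(),(j@n).max(),'grip mid n',(t.min()+t.max())/2)
c=np.array([570.1,-395.6]); print('tool s,n',c@a,c@n,'a',a,'n',n)
for uv in((432,262),(426,285),(440,250)): print('side cutter grip',P[uv[1],uv[0]].round())
E
```

```text
grip n 1786 c [ 537.1 -325.1   10. ] depth z med/95 [10.3 11.6]
 grip n 1752 c [ 581.4 -319.2   10. ] depth z med/95 [10.4 11.7]
metal z [ 0.85615915 11.93399519 13.19039796] mat 0.9315416192755634
len 134.70657889145446 wid 64.4066181147004
yaw -82.77799649827105
pinch s 461.1004908990967 rear-based 459.7472014533695 tip 462.45378034482394
n jaw 510.1218849797701 526.8424235911987 grip mid n 517.70288350203
tool s,n 459.41229617775497 520.0516437053947 a [ 0.11667074 -0.99317065] n [0.99317065 0.11667074]
side cutter grip [ 650. -413.   13.]
side cutter grip [ 650. -430.   14.]
side cutter grip [ 653. -403.   13.]
```

Emit:
arm_command(deltas=[{"dx": -0.002,"dy": -0.001,"dz": -0.02,"yaw": 0,"jaw": 0.45},{"dx": -0.002,"dy": -0.001,"dz": -0.04,"yaw": 0,"jaw": 0.45},{"dx": -0.002,"dy": -0.001,"dz": -0.049,"yaw": 0,"jaw": 0.45},{"dx": -0.002,"dy": -0.001,"dz": -0.05,"yaw": 0,"jaw": 0.45},{"dx": -0.002,"dy": -0.001,"dz": -0.05,"yaw": 0,"jaw": 0.45},{"dx": -0.002,"dy": -0.001,"dz": -0.05,"yaw": 0,"jaw": 0.45}])

```text
clock: 11.8
eef_pos: [567.4, -397.5, -18.6]
tool_rot: [3.14, 0.002, 1.69]
force: [0.5, -0.6, 0.9]
width: 38.1
gripper_force: 0.0
```

Emit:
arm_command(deltas=[{"dx": 0,"dy": 0,"dz": -0.001,"yaw": 0,"jaw": 0.02},{"dx": 0,"dy": 0,"dz": -0.001,"yaw": 0,"jaw": 0.02},{"dx": 0,"dy": 0,"dz": -0.001,"yaw": 0,"jaw": 0.02},{"dx": 0,"dy": 0,"dz": -0.001,"yaw": 0,"jaw": 0.02},{"dx": 0,"dy": 0,"dz": -0.001,"yaw": 0,"jaw": 0.02},{"dx": 0,"dy": 0,"dz": -0.001,"yaw": 0,"jaw": 0.02}])

```text
clock: 12.4
eef_pos: [566.7, -397.1, -20.4]
tool_rot: [3.141, 0.0, 1.689]
force: [-1.7, 0.3, 5.1]
width: 9.0
gripper_force: 58.8
```

Gripped. I'll lift and check how the pliers sit in the hand.

Emit:
arm_command(deltas=[{"dx": 0,"dy": 0,"dz": 0.01,"yaw": 0,"jaw": 0.02},{"dx": 0,"dy": 0,"dz": 0.03,"yaw": 0,"jaw": 0.02},{"dx": 0,"dy": 0,"dz": 0.07,"yaw": 0,"jaw": 0.02},{"dx": 0,"dy": 0,"dz": 0.11,"yaw": 0,"jaw": 0.02},{"dx": 0,"dy": 0,"dz": 0.15,"yaw": 0,"jaw": 0.02},{"dx": 0,"dy": 0,"dz": 0.15,"yaw": 0,"jaw": 0.02},{"dx": 0,"dy": 0,"dz": 0.15,"yaw": 0,"jaw": 0.02}])

```text
clock: 13.1
eef_pos: [566.6, -396.9, 129.9]
tool_rot: [3.14, 0.001, 1.689]
force: [-0.5, -0.5, -2.6]
width: 9.0
gripper_force: 58.7
```

```bash
cat > hand.py <<'E'
from h import *
s=read_state(); print(s['clock'],s['eef_pos'],np.degrees(s['tool_rot']),s['width'],s['qpos'].round(2))
im,d,K,T=grab('wrist'); np.savez('w9',im=im,d=d,K=K,T=T); P=cloud(d,K,T); H,S,V=hsvm(im); E=s['eef_pos']
mask=(H>104)&(H<128)&(S>120)&(V<190)&(P[...,2]>E[2]-5)&(P[...,2]<E[2]+60)
k,l,st,c=cv2.connectedComponentsWithStats(mask.astype(np.uint8)); y=s['tool_rot'][2]; ux=np.array([np.cos(y),np.sin(y)]); uy=np.array([-ux[1],ux[0]])
C=[]
for i in np.argsort(-st[1:,4])[:2]+1:
    q=P[l==i]; e=q[:,:2]-E[:2]; C.append(q.mean(0)[:2]); print(st[i],'tool x',np.percentile(e@ux,[1,99]),'tool y',np.percentile(e@uy,[1,99]),'z rel',np.percentile(q[:,2]-E[2],[5,50,95]), 'z vs x slope',np.polyfit(e@ux,q[:,2],1)[0])
p=C[0]-C[1]; print('grip perp yaw',np.degrees(np.arctan2(p[1],p[0]))%180-90, 'mid',((C[0]+C[1])/2-E[:2])@np.c_[ux,uy])
E
python3 hand.py
```

```text
13.1 [ 566.5773864  -396.92188482  129.92085556] [1.79930054e+02 5.14082341e-02 9.68011999e+01] 9.016585110055457 [ 0.42  0.78  0.27  1.47 -0.24  0.92  0.88]
[ 244   27   48  153 3486] tool x [ 42.87148657 102.55799176] tool y [11.45720093 30.83158991] z rel [27.07685316 29.13792371 30.50427481] z vs x slope -0.019528027705752366
[ 346   27   48  153 3371] tool x [ 42.7599374  102.46033349] tool y [-32.62809777 -13.65466028] z rel [27.22449063 29.25476458 30.5947026 ] z vs x slope -0.020675847622712934
grip perp yaw -82.97548755564259 mid [75.70001393 -1.05937917]
```

Emit:
arm_command(deltas=[{"dx": 0.002,"dy": 0.02,"dz": 0,"yaw": 8,"jaw": 0.02},{"dx": 0.004,"dy": 0.042,"dz": 0,"yaw": 16,"jaw": 0.02},{"dx": 0.007,"dy": 0.065,"dz": 0,"yaw": 24,"jaw": 0.02},{"dx": 0.01,"dy": 0.088,"dz": 0,"yaw": 32,"jaw": 0.02},{"dx": 0.013,"dy": 0.111,"dz": 0,"yaw": 40,"jaw": 0.02},{"dx": 0.016,"dy": 0.134,"dz": 0,"yaw": 48,"jaw": 0.02},{"dx": 0.019,"dy": 0.157,"dz": 0,"yaw": 56,"jaw": 0.02},{"dx": 0.022,"dy": 0.18,"dz": 0,"yaw": 64,"jaw": 0.02},{"dx": 0.024,"dy": 0.204,"dz": 0,"yaw": 72,"jaw": 0.02},{"dx": 0.026,"dy": 0.228,"dz": 0,"yaw": 80,"jaw": 0.02},{"dx": 0.0275,"dy": 0.252,"dz": 0,"yaw": 88,"jaw": 0.02},{"dx": 0.0275,"dy": 0.252,"dz": -0.02,"yaw": 88.6,"jaw": 0.02},{"dx": 0.0275,"dy": 0.252,"dz": -0.06,"yaw": 88.6,"jaw": 0.02},{"dx": 0.0275,"dy": 0.252,"dz": -0.09,"yaw": 88.6,"jaw": 0.02},{"dx": 0.0275,"dy": 0.252,"dz": -0.11,"yaw": 88.6,"jaw": 0.02},{"dx": 0.0275,"dy": 0.252,"dz": -0.11,"yaw": 88.6,"jaw": 0.02},{"dx": 0.0275,"dy": 0.252,"dz": -0.11,"yaw": 88.6,"jaw": 0.02}])

```text
clock: 14.85
eef_pos: [592.8, -144.4, 17.8]
tool_rot: [3.14, -0.003, -3.047]
force: [1.1, 0.2, -0.7]
width: 8.8
gripper_force: 58.8
```

```bash
python3 hand.py
```

```text
14.85 [ 592.83549933 -144.41092572   17.80065318] [ 1.79934912e+02 -1.45253017e-01 -1.74598515e+02] 8.849719022310705 [ 0.26  0.82 -0.11  1.76  0.15  0.57  1.72]
[ 245   27   48  147 2999] tool x [ 45.30578022 102.3938733 ] tool y [13.09367321 32.04307326] z rel [26.88507553 29.46335568 30.81861203] z vs x slope -0.010821766060974961
[ 347   27   46  148 2746] tool x [ 45.98628179 102.14728807] tool y [-30.33425019 -12.40106312] z rel [27.40760158 29.63859214 30.95308342] z vs x slope -0.012913290513081268
grip perp yaw 6.167268902369841 mid [78.74041616  0.47242149]
```

Emit:
arm_command(deltas=[{"dx": 0.001,"dy": 0,"dz": -0.01,"yaw": 0,"jaw": 0.02},{"dx": 0.001,"dy": 0,"dz": -0.02,"yaw": 0,"jaw": 0.02},{"dx": 0.001,"dy": 0,"dz": -0.025,"yaw": 0,"jaw": 0.02},{"dx": 0.001,"dy": 0,"dz": -0.028,"yaw": 0,"jaw": 0.02},{"dx": 0.001,"dy": 0,"dz": -0.028,"yaw": 0,"jaw": 0.02}])

```text
clock: 15.4
eef_pos: [594.4, -144.7, -9.6]
tool_rot: [3.141, -0.001, -3.047]
force: [-0.7, -0.1, -1.2]
width: 9.1
gripper_force: 58.8
```

Emit:
arm_command(deltas=[{"dx": 0,"dy": 0,"dz": -0.0015,"yaw": 0,"jaw": 0.02},{"dx": 0,"dy": 0,"dz": -0.0015,"yaw": 0,"jaw": 0.35},{"dx": 0,"dy": 0,"dz": -0.0015,"yaw": 0,"jaw": 0.35},{"dx": 0,"dy": 0,"dz": -0.0015,"yaw": 0,"jaw": 0.35},{"dx": 0,"dy": 0,"dz": 0.02,"yaw": 0,"jaw": 0.35},{"dx": 0,"dy": 0,"dz": 0.06,"yaw": 0,"jaw": 0.35},{"dx": -0.01,"dy": 0.03,"dz": 0.1,"yaw": 4,"jaw": 1},{"dx": -0.025,"dy": 0.07,"dz": 0.13,"yaw": 8,"jaw": 1},{"dx": -0.04,"dy": 0.115,"dz": 0.15,"yaw": 13,"jaw": 1},{"dx": -0.06,"dy": 0.16,"dz": 0.16,"yaw": 18,"jaw": 1},{"dx": -0.078,"dy": 0.205,"dz": 0.16,"yaw": 23,"jaw": 1},{"dx": -0.094,"dy": 0.25,"dz": 0.16,"yaw": 28,"jaw": 1},{"dx": -0.11,"dy": 0.295,"dz": 0.16,"yaw": 33,"jaw": 1},{"dx": -0.126,"dy": 0.34,"dz": 0.16,"yaw": 38,"jaw": 1},{"dx": -0.142,"dy": 0.385,"dz": 0.16,"yaw": 43,"jaw": 1},{"dx": -0.159,"dy": 0.434,"dz": 0.16,"yaw": 43,"jaw": 1},{"dx": -0.159,"dy": 0.434,"dz": 0.16,"yaw": 43,"jaw": 1},{"dx": -0.159,"dy": 0.434,"dz": 0.16,"yaw": 43,"jaw": 1}])

```text
clock: 17.2
eef_pos: [435.1, 290.7, 151.1]
tool_rot: [3.142, 0.0, -2.293]
force: [1.3, -0.7, -0.5]
width: 85.6
gripper_force: 0.0
```

```bash
python3 - <<'E'
from h import *
s=read_state(); print(s['clock'],s['eef_pos'],np.degrees(s['tool_rot']),s['width'],s['qpos'].round(2))
im,d,K,T=grab('wrist'); np.savez('w10',im=im,d=d,K=K,T=T)
t,dt,Kt,Tt=grab('top'); np.savez('top2',im=t,d=dt,K=Kt,T=Tt)
save(np.vstack([cv2.resize(im,(600,375)),cv2.resize(t[160:250,240:480],(600,225),interpolation=2)]),'w10')
E
```

```text
17.2 [435.07355771 290.70462891 151.11049346] [ 1.79996011e+02  2.17807519e-02 -1.31392028e+02] 85.56592667791408 [-0.42  0.54 -0.33  1.92  0.26  0.72  1.52]
```

View pics/w10.png

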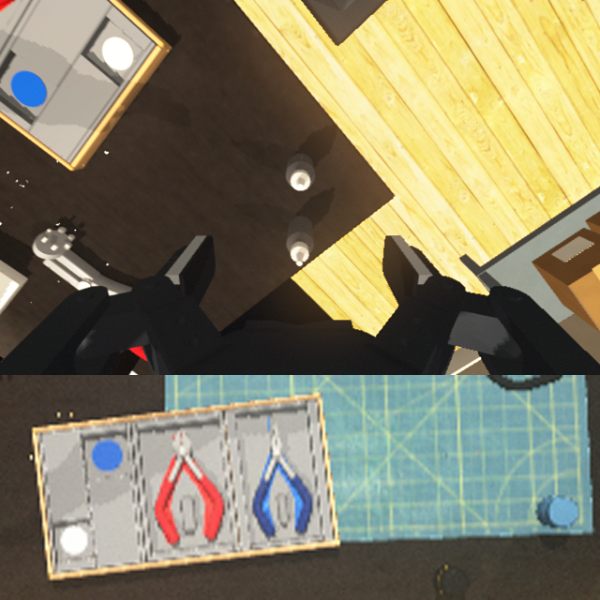

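The lower half of the picture (top camera) shows both pliers in their nests astride their ribs. In the upper half (wrist), the near dropper's nozzle is at (300,182) and the other dropper's at (300,255). I'll locate the near dropper by its points.

```bash
python3 - <<'E'
from h import *
z=np.load('w10.npz'); im,d,K,T=[z[k] for k in('im','d','K','T')]; P=cloud(d,K,T)
Q=P.reshape(-1,3); m=(np.hypot(Q[:,0]-434,Q[:,1]-289)<32)
for lo,hi in((8,50),(54,66),(66,95)):
    w=Q[m&(Q[:,2]>lo)&(Q[:,2]<hi)]; print(lo,len(w),w.min(0).round(1),w.max(0).round(1),((w.min(0)+w.max(0))/2).round(1),np.median(w,0).round(1))
w=Q[m&(Q[:,2]>10)&(Q[:,2]<52)][:,:2]
A=np.c_[2*w,np.ones(len(w))]; x=np.linalg.lstsq(A,(w**2).sum(1),rcond=None)[0]; print('circle',x[:2],np.sqrt(x[2]+x[0]**2+x[1]**2))
# white nozzle tip by colour, ray at z=84
H,S,V=hsvm(im); b=np.zeros(V.shape,bool); b[180:205,305:335]=1; b&=(V>200)&(S<50); v,u=np.where(b); print('nozzle z',P[b][:,2].max(),plane(K,T,[u.mean(),v.mean()],78))
E
```

```text
8 457 [415.5 272.6   8.1] [444.5 301.5  50. ] [430.  287.   29.1] [423.1 279.1  46. ]
54 59 [422.  278.6  56.6] [436.4 292.4  65.9] [429.2 285.5  61.2] [425.2 281.1  61.6]
66 310 [422.1 278.8  66.2] [439.  295.9  85.9] [430.6 287.4  76. ] [429.5 286.   69. ]
circle [429.65188919 286.42689632] 12.413148380054018
nozzle z 317.56871197176963 [[429.82190895 284.40349668  78.        ]]
```

Emit:
arm_command(deltas=[{"dx": -0.005,"dy": -0.004,"dz": -0.01,"yaw": 0,"jaw": 1},{"dx": -0.005,"dy": -0.004,"dz": -0.02,"yaw": 0,"jaw": 1},{"dx": -0.005,"dy": -0.004,"dz": -0.05,"yaw": 0,"jaw": 1},{"dx": -0.005,"dy": -0.004,"dz": -0.08,"yaw": 0,"jaw": 1},{"dx": -0.005,"dy": -0.004,"dz": -0.11,"yaw": 0,"jaw": 1},{"dx": -0.005,"dy": -0.004,"dz": -0.135,"yaw": 0,"jaw": 1},{"dx": -0.005,"dy": -0.004,"dz": -0.15,"yaw": 0,"jaw": 1},{"dx": -0.005,"dy": -0.004,"dz": -0.151,"yaw": 0,"jaw": 1},{"dx": -0.005,"dy": -0.004,"dz": -0.151,"yaw": 0,"jaw": 1},{"dx": -0.005,"dy": -0.004,"dz": -0.151,"yaw": 0,"jaw": 0.5},{"dx": -0.005,"dy": -0.004,"dz": -0.151,"yaw": 0,"jaw": 0.5},{"dx": -0.005,"dy": -0.004,"dz": -0.151,"yaw": 0,"jaw": 0.25},{"dx": -0.005,"dy": -0.004,"dz": -0.151,"yaw": 0,"jaw": 0.25},{"dx": -0.005,"dy": -0.004,"dz": -0.151,"yaw": 0,"jaw": 0.25},{"dx": -0.005,"dy": -0.004,"dz": -0.151,"yaw": 0,"jaw": 0.25},{"dx": -0.005,"dy": -0.004,"dz": -0.151,"yaw": 0,"jaw": 0.25}])

```text
clock: 18.9
eef_pos: [431.2, 285.5, 0.6]
tool_rot: [-3.141, 0.001, -2.297]
force: [-1.2, -0.2, 6.0]
width: 26.8
gripper_force: 58.3
```

Gripped at 26.8 mm. I'll carry it over to the white-disc nest.

Emit:
arm_command(deltas=[{"dx": 0,"dy": 0,"dz": 0.01,"yaw": 0,"jaw": 0.25},{"dx": 0,"dy": 0,"dz": 0.03,"yaw": 0,"jaw": 0.25},{"dx": 0,"dy": 0,"dz": 0.06,"yaw": 0,"jaw": 0.25},{"dx": 0.006,"dy": -0.02,"dz": 0.07,"yaw": 0,"jaw": 0.25},{"dx": 0.015,"dy": -0.05,"dz": 0.07,"yaw": 0,"jaw": 0.25},{"dx": 0.025,"dy": -0.085,"dz": 0.07,"yaw": 0,"jaw": 0.25},{"dx": 0.035,"dy": -0.12,"dz": 0.07,"yaw": 0,"jaw": 0.25},{"dx": 0.045,"dy": -0.155,"dz": 0.07,"yaw": 0,"jaw": 0.25},{"dx": 0.053,"dy": -0.185,"dz": 0.07,"yaw": 0,"jaw": 0.25},{"dx": 0.0587,"dy": -0.2037,"dz": 0.07,"yaw": 0,"jaw": 0.25},{"dx": 0.0587,"dy": -0.2037,"dz": 0.06,"yaw": 0,"jaw": 0.25},{"dx": 0.0587,"dy": -0.2037,"dz": 0.05,"yaw": 0,"jaw": 0.25},{"dx": 0.0587,"dy": -0.2037,"dz": 0.05,"yaw": 0,"jaw": 0.25}])

```text
clock: 20.2
eef_pos: [488.0, 82.9, 48.6]
tool_rot: [3.139, -0.002, -2.295]
force: [-0.0, -0.3, -0.1]
width: 26.7
gripper_force: 58.8
```

```bash
python3 - <<'E'
from h import *
s=read_state(); E=s['eef_pos']; print(s['clock'],E,s['width'],s['gripper_force'],s['qpos'].round(2))
im,d,K,T=grab('wrist'); np.savez('w11',im=im,d=d,K=K,T=T); P=cloud(d,K,T).reshape(-1,3)
w=P[(np.hypot(P[:,0]-E[0],P[:,1]-E[1])<30)&(P[:,2]>20)&(P[:,2]<E[2]+24)]
print(len(w),w.min(0),w.max(0)) 
E
```

```text
20.2 [488.0164376   82.8574997   48.62855398] 26.69327686055086 58.78567464009393 [-0.03  0.68 -0.29  2.07  0.42  0.45  1.78]
920 [458.37996791  52.99108149  20.00094192] [516.28130916 109.5254252   72.57288779]
```

Emit:
arm_command(deltas=[{"dx": 0.0005,"dy": -0.0005,"dz": -0.01,"yaw": 0,"jaw": 0.25},{"dx": 0.0005,"dy": -0.0005,"dz": -0.022,"yaw": 0,"jaw": 0.25},{"dx": 0.0005,"dy": -0.0005,"dz": -0.03,"yaw": 0,"jaw": 0.25},{"dx": 0.0005,"dy": -0.0005,"dz": -0.035,"yaw": 0,"jaw": 0.25},{"dx": 0.0005,"dy": -0.0005,"dz": -0.036,"yaw": 0,"jaw": 0.25},{"dx": 0.0005,"dy": -0.0005,"dz": -0.036,"yaw": 0,"jaw": 0.25}])

```text
clock: 20.85
eef_pos: [490.0, 81.1, 13.7]
tool_rot: [3.141, -0.0, -2.297]
force: [1.2, -0.5, 0.0]
width: 26.7
gripper_force: 58.8
```

Emit:
arm_command(deltas=[{"dx": 0,"dy": 0.0005,"dz": -0.001,"yaw": 0,"jaw": 0.25},{"dx": 0,"dy": 0.0005,"dz": -0.001,"yaw": 0,"jaw": 0.38},{"dx": 0,"dy": 0.0005,"dz": -0.001,"yaw": 0,"jaw": 0.5},{"dx": 0,"dy": 0.0005,"dz": -0.001,"yaw": 0,"jaw": 0.6},{"dx": 0,"dy": 0.0005,"dz": -0.001,"yaw": 0,"jaw": 0.6},{"dx": 0,"dy": 0.0005,"dz": 0.02,"yaw": 0,"jaw": 0.6},{"dx": 0,"dy": 0.0005,"dz": 0.06,"yaw": 0,"jaw": 0.6},{"dx": 0,"dy": 0,"dz": 0.1,"yaw": 0,"jaw": 0.7},{"dx": 0,"dy": -0.02,"dz": 0.125,"yaw": -5,"jaw": 1},{"dx": 0,"dy": -0.06,"dz": 0.125,"yaw": -11,"jaw": 1},{"dx": 0.005,"dy": -0.105,"dz": 0.125,"yaw": -17,"jaw": 1},{"dx": 0.01,"dy": -0.15,"dz": 0.125,"yaw": -23,"jaw": 1},{"dx": 0.01,"dy": -0.195,"dz": 0.125,"yaw": -29,"jaw": 1},{"dx": 0.015,"dy": -0.24,"dz": 0.125,"yaw": -35,"jaw": 1},{"dx": 0.015,"dy": -0.285,"dz": 0.125,"yaw": -41,"jaw": 1},{"dx": 0.02,"dy": -0.33,"dz": 0.125,"yaw": -47,"jaw": 1},{"dx": 0.02,"dy": -0.375,"dz": 0.125,"yaw": -53,"jaw": 1},{"dx": 0.02,"dy": -0.42,"dz": 0.125,"yaw": -59,"jaw": 1},{"dx": 0.02,"dy": -0.465,"dz": 0.125,"yaw": -65,"jaw": 1},{"dx": 0.02,"dy": -0.51,"dz": 0.125,"yaw": -71,"jaw": 1}])

```text
clock: 22.85
eef_pos: [509.6, -430.7, 138.9]
tool_rot: [3.141, -0.0, 2.743]
force: [0.4, 0.3, -0.5]
width: 85.1
gripper_force: 0.0
```

Emit:
arm_command(deltas=[{"dx": 0,"dy": 0,"dz": 0,"yaw": 0,"jaw": 1},{"dx": 0,"dy": 0,"dz": 0,"yaw": 0,"jaw": 1}])

```text
clock: 23.05
eef_pos: [509.1, -429.8, 138.3]
tool_rot: [3.141, -0.001, 2.745]
force: [0.6, 0.3, 0.0]
width: 85.6
gripper_force: 0.0
```

```bash
python3 - <<'E'
from h import *
s=read_state(); E=s['eef_pos']; print(s['clock'],E,np.degrees(s['tool_rot']),s['width'],s['qpos'].round(2))
im,d,K,T=grab('wrist'); np.savez('w12',im=im,d=d,K=K,T=T); save(im,'w12'); P=cloud(d,K,T); H,S,V=hsvm(im)
m=(H>90)&(H<118)&(S>90)&(P[...,2]>8)&(P[...,2]<45)&(np.hypot(P[...,0]-510,P[...,1]+452)<40)
w=P[m]; print('pot',m.sum(),w.min(0),w.max(0),(w.min(0)+w.max(0))/2)
w=w[w[:,2]>w[:,2].max()-5]; print('top',len(w),(w.min(0)+w.max(0))/2,np.ptp(w,axis=0),'mat',np.median(P[100:140,200:260,2]))
t,dt,Kt,Tt=grab('top'); save(t,'t3'); Pt=cloud(dt,Kt,Tt).reshape(-1,3); q=Pt[np.hypot(Pt[:,0]-490,Pt[:,1]-82)<30]; q=q[q[:,2]>45]; print('dropper top view',len(q),q.min(0),q.max(0))
sd,ds,Ks,Ts=grab('side'); save(sd,'s3'); Ps=cloud(ds,Ks,Ts).reshape(-1,3); q=Ps[np.hypot(Ps[:,0]-490,Ps[:,1]-82)<30]; q=q[q[:,2]>30]; print('dropper side view',len(q),q.min(0),q.max(0))
E
```

```text
23.05 [ 509.11337952 -429.8127064   138.29412204] [ 1.79990639e+02 -5.89578253e-02  1.57288505e+02] 85.55454624198319 [ 0.7   0.72 -0.07  1.53  0.06  0.89  1.78]
pot 1192 [ 492.36290791 -470.12740134    8.38464061] [ 526.3122752  -435.99376445   38.98612551] [ 509.33759155 -453.06058289   23.68538306]
top 952 [ 509.93164851 -453.57404198   36.48674643] [32.76125338 33.10671872  4.99875815] mat -1.8334391840393778
dropper top view 97 [476.69893921  68.39250464  45.14545614] [503.71475042  96.69214768  98.67855579]
dropper side view 148 [473.66654433  81.22640466  30.06760506] [502.8494614  101.82398924  98.97628519]
```

The dropper stands upright in its nest: centre about (490,82), top at 98.7 mm = 12 + 86. The pot's centre is (509.6,-453.3), 34 mm across, with its top at about 39. I'll pick it up.

Emit:
arm_command(deltas=[{"dx": 0.0005,"dy": -0.0235,"dz": -0.02,"yaw": 0,"jaw": 1},{"dx": 0.0005,"dy": -0.0235,"dz": -0.05,"yaw": 0,"jaw": 1},{"dx": 0.0005,"dy": -0.0235,"dz": -0.09,"yaw": 0,"jaw": 1},{"dx": 0.0005,"dy": -0.0235,"dz": -0.12,"yaw": 0,"jaw": 1},{"dx": 0.0005,"dy": -0.0235,"dz": -0.14,"yaw": 0,"jaw": 1},{"dx": 0.0005,"dy": -0.0235,"dz": -0.147,"yaw": 0,"jaw": 1},{"dx": 0.0005,"dy": -0.0235,"dz": -0.147,"yaw": 0,"jaw": 1},{"dx": 0.0005,"dy": -0.0235,"dz": -0.147,"yaw": 0,"jaw": 0.6},{"dx": 0.0005,"dy": -0.0235,"dz": -0.147,"yaw": 0,"jaw": 0.6},{"dx": 0.0005,"dy": -0.0235,"dz": -0.147,"yaw": 0,"jaw": 0.3},{"dx": 0.0005,"dy": -0.0235,"dz": -0.147,"yaw": 0,"jaw": 0.3},{"dx": 0.0005,"dy": -0.0235,"dz": -0.147,"yaw": 0,"jaw": 0.3},{"dx": 0.0005,"dy": -0.0235,"dz": -0.147,"yaw": 0,"jaw": 0.3},{"dx": 0.0005,"dy": -0.0235,"dz": -0.147,"yaw": 0,"jaw": 0.3}])

```text
clock: 24.6
eef_pos: [511.2, -453.3, -6.6]
tool_rot: [-3.141, 0.002, 2.747]
force: [-0.8, 0.4, 6.5]
width: 31.4
gripper_force: 59.6
```

Emit:
arm_command(deltas=[{"dx": 0,"dy": 0,"dz": 0.01,"yaw": 0,"jaw": 0.3},{"dx": 0,"dy": 0,"dz": 0.04,"yaw": 0,"jaw": 0.3},{"dx": 0,"dy": 0,"dz": 0.08,"yaw": 0,"jaw": 0.3},{"dx": 0.003,"dy": 0.02,"dz": 0.09,"yaw": 0,"jaw": 0.3},{"dx": 0.009,"dy": 0.06,"dz": 0.09,"yaw": 0,"jaw": 0.3},{"dx": 0.015,"dy": 0.105,"dz": 0.09,"yaw": 0,"jaw": 0.3},{"dx": 0.022,"dy": 0.15,"dz": 0.09,"yaw": 0,"jaw": 0.3},{"dx": 0.029,"dy": 0.195,"dz": 0.09,"yaw": 0,"jaw": 0.3},{"dx": 0.036,"dy": 0.24,"dz": 0.09,"yaw": 0,"jaw": 0.3},{"dx": 0.042,"dy": 0.285,"dz": 0.09,"yaw": 0,"jaw": 0.3},{"dx": 0.049,"dy": 0.33,"dz": 0.09,"yaw": 0,"jaw": 0.3},{"dx": 0.056,"dy": 0.375,"dz": 0.09,"yaw": 0,"jaw": 0.3},{"dx": 0.062,"dy": 0.42,"dz": 0.09,"yaw": 0,"jaw": 0.3},{"dx": 0.068,"dy": 0.46,"dz": 0.09,"yaw": 0,"jaw": 0.3},{"dx": 0.0735,"dy": 0.496,"dz": 0.09,"yaw": 0,"jaw": 0.3},{"dx": 0.0735,"dy": 0.496,"dz": 0.07,"yaw": 0,"jaw": 0.3},{"dx": 0.0735,"dy": 0.496,"dz": 0.05,"yaw": 0,"jaw": 0.3},{"dx": 0.0735,"dy": 0.496,"dz": 0.05,"yaw": 0,"jaw": 0.3},{"dx": 0.0735,"dy": 0.496,"dz": 0.05,"yaw": 0,"jaw": 0.3}])

```text
clock: 26.5
eef_pos: [583.4, 43.7, 42.0]
tool_rot: [-3.141, -0.001, 2.747]
force: [0.2, -0.1, -0.2]
width: 31.2
gripper_force: 59.6
```

Emit:
arm_command(deltas=[{"dx": 0.0005,"dy": -0.0005,"dz": -0.015,"yaw": 0,"jaw": 0.3},{"dx": 0.0005,"dy": -0.0005,"dz": -0.03,"yaw": 0,"jaw": 0.3},{"dx": 0.0005,"dy": -0.0005,"dz": -0.037,"yaw": 0,"jaw": 0.3},{"dx": 0.0005,"dy": -0.0005,"dz": -0.038,"yaw": 0,"jaw": 0.3},{"dx": 0.0005,"dy": -0.0005,"dz": -0.038,"yaw": 0,"jaw": 0.3}])

```text
clock: 27.0
eef_pos: [584.2, 42.9, 3.4]
tool_rot: [-3.141, -0.001, 2.747]
force: [0.1, -1.0, -0.5]
width: 31.2
gripper_force: 59.6
```

Emit:
arm_command(deltas=[{"dx": 0,"dy": 0,"dz": -0.001,"yaw": 0,"jaw": 0.3},{"dx": 0,"dy": 0,"dz": -0.001,"yaw": 0,"jaw": 0.45},{"dx": 0,"dy": 0,"dz": -0.001,"yaw": 0,"jaw": 0.6},{"dx": 0,"dy": 0,"dz": -0.001,"yaw": 0,"jaw": 0.6},{"dx": 0,"dy": 0,"dz": 0.01,"yaw": 0,"jaw": 0.6},{"dx": 0,"dy": 0,"dz": 0.04,"yaw": 0,"jaw": 0.6},{"dx": 0,"dy": 0,"dz": 0.08,"yaw": 0,"jaw": 0.6},{"dx": 0,"dy": 0,"dz": 0.12,"yaw": 0,"jaw": 0.6},{"dx": -0.01,"dy": -0.05,"dz": 0.16,"yaw": 0,"jaw": 0.6},{"dx": -0.02,"dy": -0.1,"dz": 0.2,"yaw": 0,"jaw": 0.6},{"dx": -0.03,"dy": -0.15,"dz": 0.2,"yaw": 0,"jaw": 0.6},{"dx": -0.04,"dy": -0.2,"dz": 0.2,"yaw": 0,"jaw": 0.6},{"dx": -0.05,"dy": -0.25,"dz": 0.2,"yaw": 0,"jaw": 0.6},{"dx": -0.06,"dy": -0.3,"dz": 0.2,"yaw": 0,"jaw": 0.6},{"dx": -0.06,"dy": -0.3,"dz": 0.2,"yaw": 0,"jaw": 0.6},{"dx": -0.06,"dy": -0.3,"dz": 0.2,"yaw": 0,"jaw": 0.6}])

```text
clock: 28.6
eef_pos: [522.2, -263.7, 204.9]
tool_rot: [-3.138, 0.002, 2.738]
force: [0.5, -0.3, -0.2]
width: 51.1
gripper_force: 0.0
```

```bash
python3 - <<'E'
from h import *
t,d,K,T=grab('top'); sd,ds,Ks,Ts=grab('side'); P=cloud(d,K,T).reshape(-1,3); Ps=cloud(ds,Ks,Ts).reshape(-1,3)
for n,c,z0 in(('pot',(584,43),30),('dropper',(490,82),30)):
    for nm,Q in(('top',P),('side',Ps)):
        q=Q[np.hypot(Q[:,0]-c[0],Q[:,1]-c[1])<32]; q=q[(q[:,2]>z0)&(q[:,2]<120)]; print(n,nm,len(q),q.min(0).round(),q.max(0).round())
save(np.vstack([cv2.resize(t[110:265,150:480],(640,300),interpolation=2),cv2.resize(sd[140:310,220:420],(353,300),interpolation=2).repeat(1,1) if 0 else cv2.copyMakeBorder(cv2.resize(sd[180:260,290:390],(375,300),interpolation=2),0,0,0,265,0)]),'final')
E
```

```text
pot top 129 [568.  26.  31.] [601.  57.  52.]
pot side 88 [564.  30.  30.] [598.  64.  50.]
dropper top 105 [477.  68.  31.] [504.  97. 100.]
dropper side 146 [474.  80.  31.] [503. 101.  96.]
```

View pics/final.png

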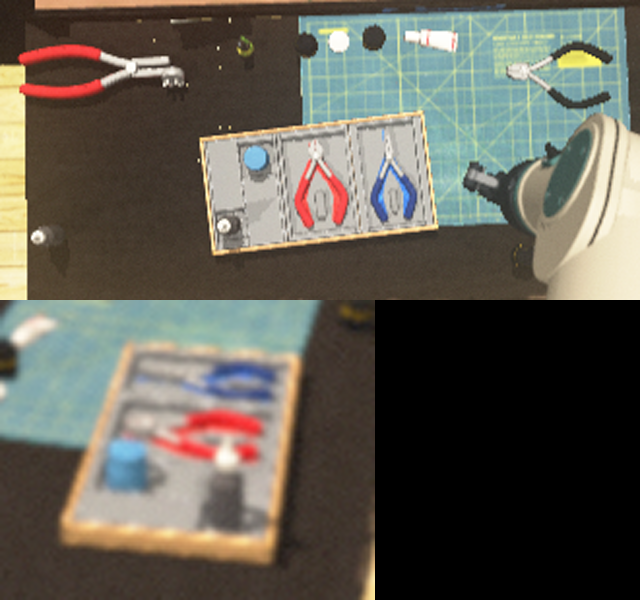

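The final picture shows all four items in their nests: pot (256,160), dropper (228,226), flush cutters (318,190) and pliers (393,190). The look-alikes are untouched. I'll check that both pliers lie flat, then hand in.

```bash
python3 - <<'E'
from h import *
t,d,K,T=grab('top'); P=cloud(d,K,T); ok=True; uu,vv=np.meshgrid(range(640),range(400))
for n,m,c in(('red',redm(t),(547,-44)),('blue',bluem(t),(557,-147))):
    m=m&(np.hypot(P[...,0]-c[0],P[...,1]-c[1])<70); h=np.percentile(P[m][:,2],[50,95]); print(n,m.sum(),h); ok&=bool(h[1]<31)
if ok: print(finish_job())
E
```

```text
red 309 [19.95586701 25.1919001 ]
blue 239 [18.31544746 23.23804819]
the job is handed in; nothing more can be done
None
```

The job is handed in: both pliers, the ink dropper and the primer pot are in their nests, placed in the order asked. The camera checks show the pliers flat and the bottle and pot upright, and the look-alikes were left alone.

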